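# Fetch the paste jar from behind the bottles

## Task

The low jar of thermal paste stands hemmed in behind the two bottles and the spray can on the white chemicals tray. First set all three of those aside, upright in the black tray, then stand the jar flat in the metal dish on the work mat, and only then put each bottle and the can back upright in the middle of the spot of its own colour. Keep every container upright all the time, and do not disturb the circuit board on the mat.

Things in the scene. Friction and masses are not known exactly. Their poses are not given: they have to be found in the camera images.
- blue_bottle: White round plastic dispenser bottle with a blue lid and a blue band. Body diameter 42 mm from the underside up to 86 mm, tapering to a neck 24 mm in diameter above 94 mm, then a lid 37 mm in diameter from 98 to 110 mm, nozzle to 113 mm. Its origin is the centre of its underside, z is its axis, up; any yaw is the same. Starts on its own spot. About 0.1 to 0.2 kg, rigid, closed.
- yellow_bottle: Round amber glass bottle with a yellow cap and a yellow band. Body diameter 42 mm from the underside up to 86 mm, tapering to 94 mm, cap 27 mm in diameter from 94 to 112 mm. Its origin is the centre of its underside, z is its axis, up; any yaw is the same. Starts on its own spot. About 0.1 to 0.2 kg, rigid, closed.
- red_can: Red spray can with a white band and a red cap. Body diameter 42 mm from the underside up to 104 mm, cap 36 mm in diameter from 109 to 131 mm. Its origin is the centre of its underside, z is its axis, up; any yaw is the same. Starts on its own spot. About 0.1 to 0.2 kg, rigid, closed.
- jar: Low round white jar with a grey band and a green screw lid, 44 mm in diameter, 42 mm high (lid from 28 mm up); it stands on the white tray with the three tall containers at about 52 mm on three sides of it: one left, one right and one on the robot's side (centre to centre; turned with the tray by up to 0.35 rad). Origin: centre of its underside; z up along its axis. About 0.06 to 0.13 kg.
- blue_spot: Flat blue disc 56 mm in diameter, stuck to the floor of the white chemicals tray: the place of the blue bottle. Origin: its centre at the height of the tray floor, 4 mm above the table. The white tray is 150 by 200 mm with a lip 12 mm above the table, and does not move; the three spots and the jar stand at least 40 mm inside the lip, and which spot is which changes from start to start.
- yellow_spot: Flat yellow disc 56 mm in diameter on the same tray floor: the place of the yellow bottle. Origin: its centre at the height of the tray floor, 4 mm above the table.
- red_spot: Flat red disc 56 mm in diameter on the same tray floor: the place of the red can. Origin: its centre at the height of the tray floor, 4 mm above the table.
- side_tray: Empty black tray fixed to the table, 140 mm (its x) by 240 mm (its y), floor 4 mm thick, lip 4 mm thick and 12 mm above the table. Origin: centre of its underside, at table height; x and y along its sides. Room for the three containers in a row along its y.
- dish: Round shallow metal dish fixed on the green work mat: flat inner floor about 68 mm in diameter, 3 mm above the dish's underside; rim 80 mm in outer diameter, 9 mm high. Origin: centre of its underside, 3 mm above the table (the mat is 3 mm thick).
- board: Brown circuit board on four short feet with heat sink, coil, capacitors and relays, 75 mm (its x) by 90 mm (its y), 32 mm high, loose on the work mat about 130 mm from the dish. Not to be disturbed. Origin: centre of its underside; z up.
Mind the look-alikes: they are no part of the job. Leave any purple look-alike of the red_can alone. Of the things shaped like the yellow_bottle, the amber one is meant.

How it is judged:
On the way, in this order (a step that is already met when the one before it is completed fails the run):
1. both bottles and the can stand released and upright in the black tray while the jar is still in its place (x of blue_bottle in the frame of side_tray between -0.055 and 0.055 m and y of blue_bottle in the frame of side_tray between -0.105 and 0.105 m and z of blue_bottle in the frame of side_tray between -0.001 and 0.009 m and angle between each of blue_bottle, yellow_bottle, red_can, jar's own z axis and vertical below 0.1 rad and linear speed of each of blue_bottle, yellow_bottle, red_can below 0.03 m/s and angular speed of each of blue_bottle, yellow_bottle, red_can below 1 rad/s and contact force between each of blue_bottle, yellow_bottle, red_can and the fingers below 0.05 N and x of yellow_bottle in the frame of side_tray between -0.055 and 0.055 m and y of yellow_bottle in the frame of side_tray between -0.105 and 0.105 m and z of yellow_bottle in the frame of side_tray between -0.001 and 0.009 m and x of red_can in the frame of side_tray between -0.055 and 0.055 m and y of red_can in the frame of side_tray between -0.105 and 0.105 m and z of red_can in the frame of side_tray between -0.001 and 0.009 m and distance of jar from where it was at the start of the episode below 0.03 m), for 0.2 s.
2. the jar stands released and flat in the dish, with the bottles and the can still in the black tray (horizontal distance between jar and dish below 0.014 m and z of jar in the frame of dish between -0.002 and 0.007 m and angle between each of jar, blue_bottle, yellow_bottle, red_can's own z axis and vertical below 0.1 rad and linear speed of each of jar, blue_bottle, yellow_bottle, red_can below 0.03 m/s and angular speed of each of jar, blue_bottle, yellow_bottle, red_can below 1 rad/s and contact force between each of jar, blue_bottle, yellow_bottle, red_can and the fingers below 0.05 N and x of blue_bottle in the frame of side_tray between -0.055 and 0.055 m and y of blue_bottle in the frame of side_tray between -0.105 and 0.105 m and z of blue_bottle in the frame of side_tray between -0.001 and 0.009 m and x of yellow_bottle in the frame of side_tray between -0.055 and 0.055 m and y of yellow_bottle in the frame of side_tray between -0.105 and 0.105 m and z of yellow_bottle in the frame of side_tray between -0.001 and 0.009 m and x of red_can in the frame of side_tray between -0.055 and 0.055 m and y of red_can in the frame of side_tray between -0.105 and 0.105 m and z of red_can in the frame of side_tray between -0.001 and 0.009 m), for 0.2 s.
At the end, for the whole second after the job is handed in: Each bottle and the can stand upright (within 0.1 rad) on the white tray, within 15 mm of the centre of the spot of their own colour; the jar stands flat on the dish floor, within 14 mm of its centre; the board is within 20 mm of where it was; all is released and at rest (horizontal distance between blue_bottle and blue_spot below 0.015 m and z of blue_bottle in the frame of blue_spot between -0.005 and 0.005 m and angle between each of blue_bottle, yellow_bottle, red_can, jar, board's own z axis and vertical below 0.1 rad and linear speed of each of blue_bottle, yellow_bottle, red_can, jar below 0.03 m/s and angular speed of each of blue_bottle, yellow_bottle, red_can, jar below 1 rad/s and contact force between each of blue_bottle, yellow_bottle, red_can, jar and the fingers below 0.05 N and horizontal distance between yellow_bottle and yellow_spot below 0.015 m and z of yellow_bottle in the frame of yellow_spot between -0.005 and 0.005 m and horizontal distance between red_can and red_spot below 0.015 m and z of red_can in the frame of red_spot between -0.005 and 0.005 m and horizontal distance between jar and dish below 0.014 m and z of jar in the frame of dish between -0.002 and 0.007 m and distance of board from where it was at the start of the episode below 0.02 m); the robot touches nothing.
It fails at once if a bottle, the can or the jar tips by more than 0.5 rad (angle between any of blue_bottle, yellow_bottle, red_can, jar's own z axis and vertical above 0.5 rad).
It fails at once if the circuit board is pushed more than 20 mm or tilted (distance of board from where it was at the start of the episode above 0.02 m or angle between board's own z axis and vertical above 0.3 rad).
It also fails if it takes over 144 s, if anything falls off the work surface, if the arm or the gripper's body presses on something with over 40 N, if the wrist force passes 120 N, or if a joint passes its speed limit or range.

## Robot

A 6-joint arm with a two-finger parallel gripper is mounted at the origin on the work surface. World frame = base frame: x ahead of the robot, y to its left, z up, the work surface at z = 0. Lengths are in m, angles in rad, forces in N, time in s.
With the tool pointing down it reaches from about 0.225 to 0.875 m from the base axis. Payload 3.4 kg.
Tool frame: the origin (TCP) lies midway between the tips of the shut fingers; the grasp point (between the pads) lies 19 mm behind it; z points along the fingers, y is the line along which they close (so a half turn about z gives the same grasp; the last joint's range is limited). The gripper opens to 85 mm and grips with 20 to 120 N. Pads are 22 mm wide; open, the fingers measure 114 mm over their backs; the gripper's body (76 mm by 85 mm) begins 54 mm behind the grasp point. The pads swing forward as they close: fully open they stand 13 mm farther back than shut.
Start: joints at [-1.457, 0.276, 1.505, -0, 1.361, -0.121], TCP at [0.134, -0.559, 0.231] pointing down, gripper open.
Joint ranges: [-2.89, 2.89], [-0.75, 2.08], [0.22, 2.7], [-1.18, 4.32], [0.11, 2.71], [-2.7, 2.7]. Speed limits (rad/s): [2.57, 2.57, 3.14, 3.14, 3.14, 3.14].

## Interface

Orientations are given as a 3x3 rotation matrix whose columns are the frame's x, y, z axes.
In Python, from bench import env gives the robot as it stands.
- The arm moves only by the tool arm_command, never from a script. Its argument "series" is one flat list of numbers, 7 for each row, row after row: the finger opening in mm, from 0 to 85.4, then the shift along the tool's x, y, z in units of 30 mm (1.0 is 30 mm), then the turn, a rotation vector about the tool's x, y, z in units of 6 degrees (1.0 is 6 degrees). A call has 1 to 10 rows; each row shifts and turns the commanded pose from where the row before left it, along the tool's axes as they then stand; what a row does not reach is not made up. A row lasts 1/10 s, in which the tool goes at most 50 mm and 8.59 degrees, less where a joint would pass 70% of its speed; a pose out of reach is approached as far as the arm can. A call is refused whole if a number of a shift passes 1 or a number of a turn 1, either way. A call with a gripper value outside its range is refused whole. The fingers move at their own pace and stop on an object; the grip force is fixed at half the most. Time passes only in rows, so rows that do not move let the fingers close. It gives the time, the measured TCP pose, the force, the opening and the grip force at its end, in the units of the state.
- env.read_state(): the state, without advancing time (a new reading comes with each control period).
- env.capture(name): name is "side" or "top" or "wrist"; returns (picture, depth): 420x560x3 uint8, red, green, blue; 420x560 float32, m along the optical axis (not along the pixel's ray), 0 where there is no reading.
- env.camera_model(name): a dict with "camera_matrix" (3x3 intrinsics, pixels), "distortion" ([k1, k2, p1, p2, k3] as OpenCV has them; the pictures are not rectified), "eye" and "orientation" of the camera in the world. Camera axes: x right, y up, looking along -z (the intrinsics and any distortion apply to the point x, -y, -z); pixel columns grow to the right and rows downward; lengths in m; the calibration is good to about 2 mm. A picture is of the moment at which its call begins: read the wrist's pose just before it. camera_model takes no time and is no camera call; for the wrist camera it gives the pose at the moment of the call.
- env.close_job(): hands the job in; it is judged then, once.
The state is a dict: "time_s": time; "qpos": joint angles; "qvel": joint speeds; "tau": joint torques, N m; "position": TCP position; "tool_rot": TCP orientation; "force": force on the tool from outside, world axes, zero at the start; "moment": the same for the moment, N m; "opening": finger opening in m; "grip_force": force on a finger pad.
Only numpy, scipy, OpenCV 4.12 (cv2) and the standard library are available. Lean on these libraries where they do the work, as an engineer would, in place of code of your own. Each camera call takes 0.05 s, during which the arm holds its last target. There are 200 camera calls.

## Working session

There is one attempt and no reset: what is moved stays moved. The work goes in short steps, Python scripts to look and compute and a tool call to move; the robot and the scene stay as the last step left them, time stands still between calls to the robot, and variables do not carry over. Pictures are saved under pics/ and viewed, at most 14 in all, crops included, and the job is handed in when it is done.

Besides the shell and the picture viewer there is one more tool, called after "Call:" as name(argument=value, ...) on one line, values as JSON. arm_command: Moves the arm, as the interface text tells. Its arguments: {"type":"object","properties":{"series":{"type":"array"}},"required":["series"]}

```bash
mkdir -p pics; ls
cat > h.py <<'E'
import numpy as np,cv2
from bench import env
def cam(n):
    m=env.camera_model(n);return np.array(m["camera_matrix"]),np.array(m["distortion"]),np.array(m["eye"]),np.array(m["orientation"])
def ray(n,uv,c=None):
    K,D,e,R=c or cam(n)
    p=cv2.undistortPoints(np.array(uv,float).reshape(-1,1,2),K,D).reshape(-1,2)
    d=np.c_[p[:,0],-p[:,1],-np.ones(len(p))]@R.T
    return e,d
def plane(n,uv,z,c=None):
    e,d=ray(n,uv,c);return e+d*((z-e[2])/d[:,2])[:,None]
def cloud(n,depth,c=None):
    H,W=depth.shape
    v,u=np.mgrid[:H,:W]
    e,d=ray(n,np.c_[u.ravel(),v.ravel()],c)
    return (e+d*depth.ravel()[:,None]).reshape(H,W,3)
E
python3 - <<'E'
from h import *
for n in("top","side"):
    im,d=env.capture(n);cv2.imwrite(f"pics/{n}0.png",im[:,:,::-1]);np.savez(f"{n}0.npz",im=im,d=d)
    print(n,cam(n)[2],cam(n)[3].round(2).tolist(),(d>0).mean())
s=env.read_state();print(s)
E
```

```text
pics
top [0.45733872 0.01517422 1.21727984] [[0.03, 1.0, -0.08], [-1.0, 0.03, 0.01], [0.01, 0.08, 1.0]] 0.995671768707483
side [-0.00329552  0.61614831  0.90768477] [[-0.75, 0.49, -0.44], [-0.66, -0.54, 0.52], [0.02, 0.69, 0.73]] 0.9959056122448979
{'time_s': 0.1, 'qpos': array([-1.45701255e+00,  2.76531810e-01,  1.50601447e+00, -1.74230666e-05,
        1.36071947e+00, -1.20997034e-01]), 'qvel': array([ 1.39513968e-03, -2.52419332e-03, -3.88966818e-03,  2.82014115e-04,
       -5.94769907e-05,  6.40461940e-04]), 'tau': array([ 3.35565701e-04, -4.17699873e+01, -2.46405244e+01, -2.37813911e-04,
        5.85377536e-03, -8.95545696e-06]), 'position': array([ 0.13369734, -0.55874492,  0.23052303]), 'tool_rot': array([[ 9.72564525e-01,  2.32633193e-01, -2.06890333e-04],
       [ 2.32633211e-01, -9.72563125e-01,  1.66034094e-03],
       [ 1.85036506e-04, -1.66291826e-03, -9.99998600e-01]]), 'force': array([ 0.47557348, -0.34806348,  0.33041157]), 'moment': array([ 0.01261374,  0.04178073, -0.01010364]), 'grip_force': 0.0, 'opening': 0.08537860433351455}
```

View pics/top0.png

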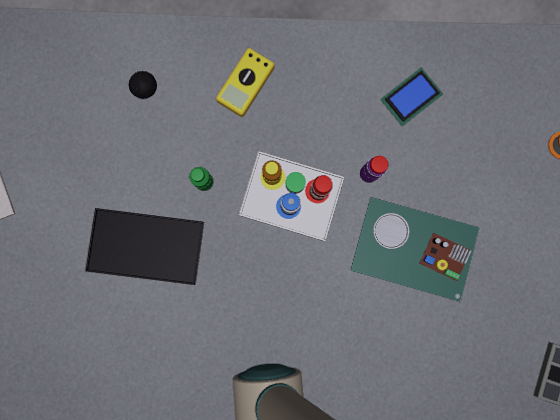

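View pics/side0.png

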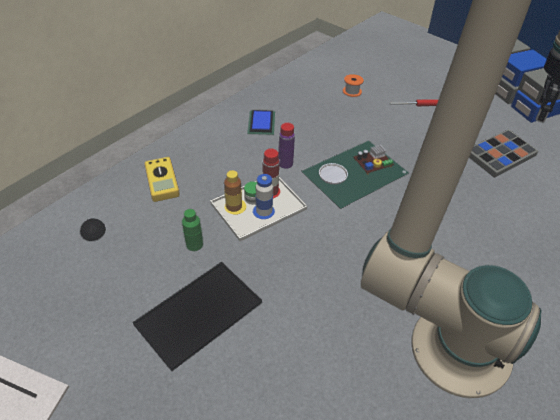

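Top view: the amber bottle is at (272,172), the red can at (320,188), the blue bottle at (289,205), the jar lid at (295,182), the dish at (391,231) and the board at (447,256). There are two look-alikes. Of the bottle shapes, amber/yellow cap (272,172) fits and green (201,178) does not. Of the cans, the red body (320,188) fits and the purple body (375,168) does not. I'll confirm this in an enlarged crop while measuring.

Run:
```python
from h import *
T=np.load("top0.npz");S=np.load("side0.npz")
a=cv2.resize(T["im"][140:250,180:400],None,fx=3.0,fy=3.0,interpolation=3)[:,:,::-1]
b=cv2.resize(S["im"][110:260,170:320],None,fx=2.2,fy=2.2,interpolation=3)[:,:,::-1]
b=b[:330];o=np.zeros((600,800,3),np.uint8);o[:270,:540]=cv2.resize(a,(540,270));o[270:600,:330]=b
cv2.imwrite("pics/crop.png",o)
C={"top":cloud("top",T["d"]),"side":cloud("side",S["d"])}
hsv={n:cv2.cvtColor(q["im"],cv2.COLOR_RGB2HSV) for n,q in(("top",T),("side",S))}
def rng(n,lo,hi,box,z0,z1):
    h=hsv[n];m=cv2.inRange(h,lo,hi)>0
    if lo[0]==0 and hi[0]<10: m|=cv2.inRange(h,(170,lo[1],lo[2]),(179,255,255))>0
    x0,y0,x1,y1=box;mm=np.zeros_like(m);mm[y0:y1,x0:x1]=m[y0:y1,x0:x1]
    mm&=(C[n][...,2]>z0)&(C[n][...,2]<z1);return mm
col={"blue":((100,90,40),(125,255,255)),"yellow":((18,120,60),(34,255,255)),"red":((0,120,60),(8,255,255)),"green":((40,70,40),(85,255,255))}
box={"top":(240,150,345,242),"side":(205,140,310,240)}
for n in C:
  for k,(lo,hi) in col.items():
    m=rng(n,lo,hi,box[n],0.02,.2)
    P=C[n][m];zt=np.percentile(P[:,2],95);Q=P[P[:,2]>zt-.006]
    print(n,k,"n",len(P),"ztop",zt.round(4),"top centre",((Q.min(0)+Q.max(0))/2).round(4),"mean",Q.mean(0).round(4),"span",np.ptp(Q,axis=0).round(3))
    if k!="green":
      m=rng(n,lo,hi,box[n],-.02,.012);P=C[n][m]
      print("   spot n",len(P),"z",np.median(P[:,2]).round(4),"range",P.min(0).round(4),P.max(0).round(4))
      uv=np.argwhere(m)[:,::-1];W=plane(n,uv,.004)[:,:2]; c,r=cv2.minEnclosingCircle(W.astype(np.float32));print("   spot circle",np.round(c,4),round(r,4))
# trays: white, black, dish
h=hsv["top"];
for nm,lo,hi,bx,z in(("white",(0,0,150),(179,60,255),(230,145,350,245),.012),("black",(0,0,0),(179,255,45),(75,200,215,295),.012),("mat",(60,60,20),(95,255,160),(345,190,490,305),.003)):
    m=cv2.inRange(h,lo,hi);k=np.zeros_like(m);x0,y0,x1,y1=bx;k[y0:y1,x0:x1]=m[y0:y1,x0:x1]
    k=cv2.morphologyEx(k,cv2.MORPH_CLOSE,np.ones((5,5)));c=max(cv2.findContours(k,0,2)[0],key=cv2.contourArea)
    W=plane("top",c.reshape(-1,2),z)[:,:2].astype(np.float32);r=cv2.minAreaRect(W);print(nm,np.round(r[0],4),np.round(r[1],4),r[2],"long axis",cv2.boxPoints(r).round(3).tolist(),"medz",np.median(C["top"][k>0][:,2]).round(4))
m=cv2.inRange(h,(0,0,110),(179,45,255));k=np.zeros_like(m);k[205:258,365:418]=m[205:258,365:418]
k=cv2.morphologyEx(k,cv2.MORPH_CLOSE,np.ones((7,7)));c=max(cv2.findContours(k,0,2)[0],key=cv2.contourArea);e=cv2.fitEllipse(c);print("dish px",e)
W=plane("top",c.reshape(-1,2),.012)[:,:2].astype(np.float32);print("dish",cv2.minEnclosingCircle(W),plane("top",[e[0]],.012),"z in",np.median(C["top"][225:237,385:397,2]))
```

```text
top blue n 255 ztop 0.1184 top centre [ 0.5661 -0.0109  0.1168] mean [ 0.5663 -0.0111  0.1153] span [0.035 0.035 0.009]
   spot n 146 z 0.0049 range [ 0.5392 -0.035  -0.0022] [0.5973 0.0187 0.011 ]
   spot circle [ 0.5688 -0.007 ] 0.0298
top yellow n 230 ztop 0.1188 top centre [0.6332 0.0287 0.1177] mean [0.6331 0.0295 0.1166] span [0.026 0.025 0.01 ]
   spot n 153 z 0.0055 range [6.034e-01 2.200e-03 2.000e-04] [0.6478 0.0541 0.0116]
   spot circle [0.63   0.0281] 0.027
top red n 308 ztop 0.1385 top centre [ 0.6019 -0.0744  0.1371] mean [ 0.6015 -0.0746  0.1358] span [0.034 0.032 0.009]
   spot n 132 z 0.0053 range [ 5.768e-01 -9.680e-02 -2.000e-04] [ 0.6262 -0.045   0.0115]
   spot circle [ 0.6024 -0.0716] 0.0269
top green n 317 ztop 0.0505 top centre [ 0.6162 -0.0221  0.049 ] mean [ 0.6156 -0.0218  0.0473] span [0.042 0.041 0.009]
side blue n 261 ztop 0.1159 top centre [ 0.5658 -0.0106  0.1137] mean [ 0.5637 -0.01    0.1139] span [0.037 0.037 0.007]
   spot n 91 z 0.0045 range [ 0.5391 -0.0329  0.0014] [0.592  0.0171 0.0089]
   spot circle [ 0.5656 -0.0102] 0.0271
side yellow n 246
[... 877 characters left out ...]
26172 long axis [[0.3889999985694885, 0.19200000166893005], [0.5270000100135803, 0.17800000309944153], [0.550000011920929, 0.41600000858306885], [0.41200000047683716, 0.42899999022483826]] medz 0.0053
mat [ 0.4805 -0.291 ] [0.2493 0.1694] 75.72767639160156 long axis [[0.36800000071525574, -0.39100000262260437], [0.5320000052452087, -0.43299999833106995], [0.5929999947547913, -0.19099999964237213], [0.42899999022483826, -0.14900000393390656]] medz 0.0036
dish px ((390.9619140625, 230.4703369140625), (34.84909439086914, 35.83477020263672), 122.56458282470703)
dish ((0.5179919004440308, -0.2365720272064209), 0.04020658880472183) [[ 0.51811893 -0.23671787  0.012     ]] z in 0.0064596533179382964
```

View pics/crop.png

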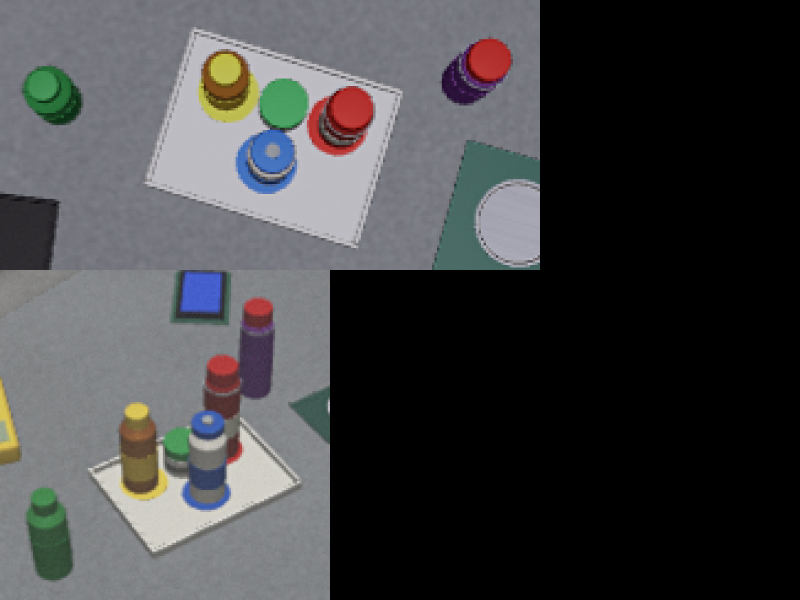

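The crop confirms it: amber bottle, red-bodied can and blue bottle stand on their own spots around the green-lidded jar, and the green bottle and purple can are decoys. The measured geometry agrees, with 52 mm spacing and a tray yaw of −15°. First I turn towards the red can's grasp.

Call:
arm_command(series=[85,0,0,0,0,0,-1,85,0,0,0,0,0,-1,85,0,0,0,0,0,-1,85,0,0,0,0,0,-1,85,0,0,0,0,0,-1,85,0,0,0,0,0,-1,85,0,0,0,0,0,-1,85,0,0,0,0,0,-1,85,0,0,0,0,0,-1,85,0,0,0,0,0,-1])

```text
time_s: 1.1
position: [0.1337, -0.5589, 0.2308]
tool_rot: [[0.281, 0.96, -0.0], [0.96, -0.281, 0.001], [0.001, -0.0, -1.0]]
force: [0.1, -0.0, 0.5]
opening: 0.0851
grip_force: 0.0
```

```bash
cat > go.py <<'E'
import sys
from h import *
# args: x y z toolY_angle_deg(mod 180): prints remaining shift (units, tool frame at present) and turn units; also shift in the frame after the turn
x,y,z,a=map(float,sys.argv[1:5]);s=env.read_state();R=np.array(s["tool_rot"]);p=np.array(s["position"])
cur=np.degrees(np.arctan2(R[1,1],R[0,1]));dy=(a-cur+90)%180-90
c,sn=np.cos(np.radians(dy)),np.sin(np.radians(dy));R2=np.array([[c,-sn,0],[sn,c,0],[0,0,1]])@R
d=np.array([x,y,z])-p
tilt=R.T@np.cross(R[:,2],[0,0,-1.])
print("t",round(s["time_s"],2),"p",p.round(4),"shift now",(R.T@d/.03).round(2),"after turn",(R2.T@d/.03).round(2),"turn z",round(-dy/6,2),"tilt xy",np.degrees(tilt[:2]).round(2)/6,"q",np.array(s["qpos"]).round(2),"open",round(s["opening"]*1e3,1),"grip",round(s["grip_force"],1),"F",np.round(s["force"],1))
E
python3 go.py 0.6005 -0.0735 0.23 -15.3
```

```text
t 1.1 p [ 0.1337 -0.5589  0.2308] shift now [19.9  10.39  0.04] after turn [19.71 10.74  0.04] turn z -0.17 tilt xy [-0.00333333 -0.00833333] q [-1.46  0.28  1.51 -0.    1.36 -1.17] open 85.1 grip 0.0 F [ 0.1 -0.   0.5]
```

Call:
arm_command(series=[85,0.98,0.54,0,0,0,-0.17,85,0.98,0.54,0,0,0,0,85,0.98,0.54,0,0,0,0,85,0.98,0.54,0,0,0,0,85,0.98,0.54,0,0,0,0,85,0.98,0.54,0,0,0,0,85,0.98,0.54,0,0,0,0,85,0.98,0.54,0,0,0,0,85,0.98,0.54,0,0,0,0,85,0.98,0.54,0,0,0,0])

```text
time_s: 2.1
position: [0.3696, -0.3185, 0.231]
tool_rot: [[0.268, 0.963, -0.0], [0.963, -0.268, 0.0], [0.0, -0.001, -1.0]]
force: [-0.5, -0.7, 0.4]
opening: 0.0851
grip_force: 0.0
```

Call:
arm_command(series=[85,0.98,0.54,0,0,0,0,85,0.98,0.54,0,0,0,0,85,0.98,0.54,0,0,0,0,85,0.98,0.54,0,0,0,0,85,0.98,0.54,0,0,0,0,85,0.98,0.54,0,0,0,0,85,0.98,0.54,0,0,0,0,85,0.9,0.5,0,0,0,0,85,0.9,0.5,0,0,0,0,85,0,0,0,0,0,0])

```text
time_s: 3.1
position: [0.5788, -0.1051, 0.2305]
tool_rot: [[0.264, 0.964, 0.001], [0.964, -0.264, 0.002], [0.002, 0.0, -1.0]]
force: [-0.2, -0.2, -0.8]
opening: 0.0852
grip_force: 0.0
```

```bash
python3 go.py 0.6005 -0.0735 0.076 -15.3
python3 - <<'E'
from h import *
c=cam("wrist");im,d=env.capture("wrist");cv2.imwrite("pics/w1.png",im[:,:,::-1]);np.savez("w1.npz",im=im,d=d,K=c[0],D=c[1],e=c[2],R=c[3])
E
```

```text
t 3.1 p [ 0.5788 -0.1051  0.2305] shift now [1.2  0.42 5.15] after turn [1.2  0.42 5.15] turn z -0.0 tilt xy [ 0.00166667 -0.01666667] q [-0.3   0.3   1.48  0.    1.37 -0.03] open 85.2 grip 0.0 F [-0.2 -0.2 -0.8]
```

View pics/w1.png

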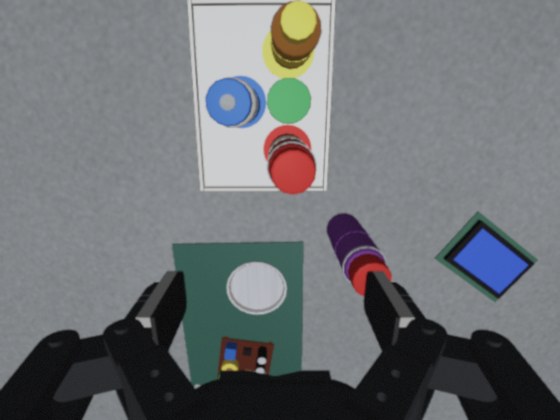

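Wrist view: red can cap at (292,168), blue at (230,102), amber at (298,22), jar lid (289,100), dish (256,287), purple can cap (370,272). I'll measure from this second place.

```bash
cat > meas.py <<'E'
import sys
from h import *
T=np.load(sys.argv[1]);c=(T["K"],T["D"],T["e"],T["R"]);P=cloud("wrist",T["d"],c);h=cv2.cvtColor(T["im"],cv2.COLOR_RGB2HSV)
col={"blue":((100,90,40),(125,255,255)),"yellow":((20,120,60),(34,255,255)),"red":((0,150,60),(8,255,255)),"green":((50,90,60),(75,255,255)),"purple":((130,60,20),(168,255,255))}
for k,(lo,hi) in col.items():
    m=cv2.inRange(h,lo,hi)
    if k=="red": m|=cv2.inRange(h,(172,150,60),(179,255,255))
    for nm,z0,z1 in(("top",.03,.2),("spot",-.01,.01)):
        q=((m>0)&(P[...,2]>z0)&(P[...,2]<z1)&(T["d"]>0)).astype(np.uint8)
        n,l,st,ce=cv2.connectedComponentsWithStats(q)
        for i in range(1,n):
            if st[i,4]<60: continue
            X=P[l==i]
            if nm=="top": zt=np.percentile(X[:,2],90);X=X[X[:,2]>zt-.004];z=np.median(X[:,2])
            else:
                z=np.median(X[:,2])
            xy=X[:,:2].astype(np.float32);(cx,cy),r=cv2.minEnclosingCircle(xy)
            print(k,nm,"px",ce[i].round(),"circle",round(cx,4),round(cy,4),"r",round(r,4),"z",z.round(4),"mean",xy.mean(0).round(4))
E
python3 meas.py w1.npz
```

```text
blue top px [228. 102.] circle 0.5658 -0.0115 r 0.0179 z 0.1141 mean [ 0.5661 -0.0113]
blue top px [256. 104.] circle 0.5777 -0.0153 r 0.0167 z 0.06 mean [ 0.5827 -0.0153]
blue spot px [255.  98.] circle 0.5662 -0.009 r 0.0272 z 0.0047 mean [ 0.5821 -0.0096]
yellow top px [300.  20.] circle 0.6323 0.0294 r 0.0136 z 0.1161 mean [0.6346 0.0303]
yellow top px [287.  57.] circle 0.6272 0.0218 r 0.0183 z 0.0761 mean [0.6214 0.0205]
red top px [292. 168.] circle 0.6008 -0.0742 r 0.0175 z 0.1352 mean [ 0.6009 -0.0737]
red top px [365. 270.] circle 0.6439 -0.185 r 0.0173 z 0.1308 mean [ 0.641  -0.1797]
red spot px [285. 135.] circle 0.6021 -0.0713 r 0.0261 z 0.0049 mean [ 0.6032 -0.0568]
green top px [289. 100.] circle 0.6152 -0.0219 r 0.0212 z 0.0462 mean [ 0.6152 -0.0218]
purple top px [348. 238.] circle 0.6422 -0.1788 r 0.0192 z 0.096 mean [ 0.6404 -0.1698]
purple top px [360. 258.] circle 0.6438 -0.1842 r 0.0177 z 0.1131 mean [ 0.6439 -0.1739]
```

Call:
arm_command(series=[85,0.6,0.22,0,0,0,0,85,0.59,0.22,0,0,0,0,85,0,0,0.9,0,0,0,85,0,0,0.9,0,0,0,85,0,0,0.9,0,0,0,85,0,0,0.9,0,0,0,85,0,0,0.8,0,0,0,85,0,0,0.5,0,0,0,85,0,0,0.3,0,0,0,85,0,0,0,0,0,0])

```text
time_s: 4.15
position: [0.598, -0.077, 0.0741]
tool_rot: [[0.268, 0.963, -0.003], [0.963, -0.268, 0.0], [-0.0, -0.003, -1.0]]
force: [0.1, -0.2, 0.3]
opening: 0.0847
grip_force: 0.0
```

```bash
python3 go.py 0.6007 -0.0742 0.074 -15.3
```

```text
t 4.15 p [ 0.598  -0.077   0.0741] shift now [0.11 0.06 0.  ] after turn [0.11 0.06 0.  ] turn z -0.04 tilt xy [-0.02666667  0.00333333] q [-0.24  0.44  1.67 -0.    1.04  0.03] open 84.7 grip 0.0 F [ 0.1 -0.2  0.3]
```

Call:
arm_command(series=[85,0.11,0.06,0,0,0,0,30,0,0,0,0,0,0,30,0,0,0,0,0,0,30,0,0,0,0,0,0,30,0,0,0,0,0,0,30,0,0,0,0,0,0,30,0,0,0,0,0,0,30,0,0,0,0,0,0,30,0,0,0,0,0,0])

```text
time_s: 5.05
position: [0.6023, -0.0744, 0.0763]
tool_rot: [[0.268, 0.964, 0.002], [0.964, -0.268, -0.0], [0.0, 0.002, -1.0]]
force: [-0.8, 0.3, 5.9]
opening: 0.0406
grip_force: 61.1
```

```bash
python3 go.py 0.6007 -0.0742 0.074 -15.3
```

```text
t 5.05 p [ 0.6023 -0.0744  0.0763] shift now [-0.01 -0.05  0.08] after turn [-0.01 -0.05  0.08] turn z -0.04 tilt xy [ 0.01833333 -0.        ] q [-0.24  0.44  1.66 -0.    1.04  0.03] open 40.6 grip 61.1 F [-0.8  0.3  5.9]
```

Call:
arm_command(series=[30,0,0,-0.2,0,0,0,30,0,0,-0.5,0,0,0,30,0,0,-0.8,0,0,-0.3,30,0,0,-0.8,0,0,-0.3,30,0,0,-0.8,0,0,-0.3,30,0,0,-0.8,0,0,-0.3,30,0,0,-0.6,0,0,-0.3,30,0,0,-0.2,0,0,-0.15,30,0,0,0,0,0,0])

```text
time_s: 5.95
position: [0.6017, -0.0743, 0.2168]
tool_rot: [[0.098, 0.995, 0.001], [0.995, -0.098, -0.0], [-0.0, 0.001, -1.0]]
force: [-0.5, 0.3, -1.1]
opening: 0.0407
grip_force: 60.7
```

```bash
python3 go.py 0.4758 0.3733 0.077 -5.5
```

```text
t 5.95 p [ 0.6017 -0.0743  0.2168] shift now [14.44 -5.65  4.65] after turn [14.45 -5.61  4.65] turn z -0.02 tilt xy [0.01       0.00166667] q [-0.24  0.33  1.46 -0.    1.35 -0.14] open 40.7 grip 60.7 F [-0.5  0.3 -1.1]
```

Call:
arm_command(series=[30,0.4,-0.16,0,0,0,0,30,0.7,-0.27,0,0,0,0,30,0.9,-0.35,0,0,0,0,30,0.9,-0.35,0,0,0,0,30,0.9,-0.35,0,0,0,0,30,0.9,-0.35,0,0,0,0,30,0.9,-0.35,0,0,0,0,30,0.9,-0.35,0,0,0,0,30,0.9,-0.35,0,0,0,0,30,0.9,-0.35,0,0,0,0])

```text
time_s: 6.95
position: [0.5275, 0.1847, 0.2146]
tool_rot: [[0.098, 0.995, -0.004], [0.995, -0.098, -0.0], [-0.001, -0.004, -1.0]]
force: [0.4, 0.2, -1.1]
opening: 0.0406
grip_force: 60.6
```

Call:
arm_command(series=[30,0.9,-0.35,0,0,0,0,30,0.9,-0.35,0,0,0,0,30,0.9,-0.35,0,0,0,0,30,0.9,-0.35,0,0,0,0,30,0.9,-0.35,0,0,0,0,30,0.9,-0.35,0,0,0,0,30,0.5,-0.2,0,0,0,0,30,0.24,-0.1,0,0,0,0,30,0,0,0,0,0,0])

```text
time_s: 7.85
position: [0.4752, 0.3737, 0.2155]
tool_rot: [[0.097, 0.995, -0.001], [0.995, -0.097, -0.001], [-0.001, -0.001, -1.0]]
force: [0.4, -0.4, -1.1]
opening: 0.0405
grip_force: 60.6
```

Call:
arm_command(series=[30,0,0,0.4,0,0,0,30,0,0,0.8,0,0,0,30,0,0,0.8,0,0,0,30,0,0,0.8,0,0,0,30,0,0,0.6,0,0,0,30,0,0,0.4,0,0,0,30,0,0,0.3,0,0,0,30,0,0,0.2,0,0,0,30,0,0,0.1,0,0,0,30,0,0,0,0,0,0])

```text
time_s: 8.85
position: [0.4762, 0.3734, 0.0844]
tool_rot: [[0.098, 0.995, 0.0], [0.995, -0.098, 0.0], [0.0, 0.0, -1.0]]
force: [0.2, 0.4, -0.8]
opening: 0.0406
grip_force: 60.6
```

```bash
python3 go.py 0.4758 0.3733 0.077 -5.5
```

```text
t 8.85 p [0.4762 0.3734 0.0844] shift now [-0.   -0.01  0.25] after turn [-0.   -0.01  0.25] turn z -0.02 tilt xy [ 0.00333333 -0.        ] q [ 0.55  0.43  1.65 -0.    1.06  0.65] open 40.6 grip 60.6 F [ 0.2  0.4 -0.8]
```

Call:
arm_command(series=[30,0,0,0.1,0,0,0,30,0,0,0.1,0,0,0,30,0,0,0.05,0,0,0,30,0,0,0,0,0,0])

```text
time_s: 9.25
position: [0.4758, 0.3733, 0.0766]
tool_rot: [[0.098, 0.995, -0.0], [0.995, -0.098, -0.0], [-0.0, -0.0, -1.0]]
force: [-0.1, -0.0, -0.9]
opening: 0.0407
grip_force: 60.6
```

Call:
arm_command(series=[30,0,0,0.03,0,0,0,30,0,0,0.03,0,0,0,30,0,0,0,0,0,0])

```text
time_s: 9.55
position: [0.476, 0.3735, 0.0763]
tool_rot: [[0.098, 0.995, 0.001], [0.995, -0.098, 0.0], [0.001, 0.001, -1.0]]
force: [-1.5, -0.9, 5.9]
opening: 0.0406
grip_force: 61.5
```

Call:
arm_command(series=[50,0,0,0,0,0,0,70,0,0,0,0,0,0,85,0,0,0,0,0,0,85,0,0,0,0,0,0,85,0,0,-0.4,0,0,0,85,0,0,-0.9,0,0,0,85,0,0,-1,0,0,0,85,0,0,-1,0,0,0,85,0,0,-1,0,0,0,85,0,0,-0.7,0,0,0])

```text
time_s: 10.55
position: [0.4766, 0.3738, 0.2284]
tool_rot: [[0.098, 0.995, 0.003], [0.995, -0.098, 0.002], [0.002, 0.003, -1.0]]
force: [0.6, 0.7, 0.4]
opening: 0.0851
grip_force: 0.0
```

```bash
python3 go.py 0.566 -0.011 0.056 74.7
python3 - <<'E'
from h import *
im,d=env.capture("top");C=cloud("top",d);h=cv2.cvtColor(im,cv2.COLOR_RGB2HSV)
m=((cv2.inRange(h,(0,120,60),(8,255,255))|cv2.inRange(h,(172,120,60),(179,255,255)))>0)&(C[...,2]>.1)&(C[...,1]>.15);X=C[m];print(len(X),np.round([X.min(0),X.max(0)],3))
E
```

```text
t 10.55 p [0.4766 0.3738 0.2284] shift now [-12.49   4.2    5.73] after turn [ -6.27 -11.6    5.69] turn z -13.39 tilt xy [ 0.03       -0.02166667] q [ 0.55  0.32  1.45 -0.    1.37  0.65] open 85.1 grip 0.0 F [0.6 0.7 0.4]
347 [[0.457 0.353 0.101]
 [0.496 0.39  0.141]]
```

Call:
arm_command(series=[85,-0.9,0.3,0,0,0,0,85,-0.9,0.3,0,0,0,0,85,-0.9,0.3,0,0,0,0,85,-0.9,0.3,0,0,0,0,85,-0.9,0.3,0,0,0,0,85,-0.9,0.3,0,0,0,0,85,-0.9,0.3,0,0,0,0,85,-0.9,0.3,0,0,0,0,85,-0.9,0.3,0,0,0,0,85,-0.9,0.3,0,0,0,0])

```text
time_s: 11.6
position: [0.5391, 0.0947, 0.2253]
tool_rot: [[0.098, 0.995, 0.0], [0.995, -0.098, -0.0], [-0.0, 0.0, -1.0]]
force: [0.0, 0.1, 0.2]
opening: 0.0847
grip_force: 0.0
```

Call:
arm_command(series=[85,-0.9,0.3,0,0,0,0,85,-0.9,0.3,0,0,0,0,85,-0.9,0.3,0,0,0,0,85,-0.8,0.3,0,0,0,0,85,0,0,0,0,0,-0.98,85,0,0,0,0,0,-0.98,85,0,0,0,0,0,-0.98,85,0,0,0,0,0,-0.98,85,0,0,0,0,0,-0.98,85,0,0,0,0,0,-0.98])

```text
time_s: 12.6
position: [0.5645, -0.0122, 0.2252]
tool_rot: [[-0.498, 0.867, 0.0], [0.867, 0.498, -0.0], [-0.0, 0.0, -1.0]]
force: [0.8, 0.4, 1.5]
opening: 0.085
grip_force: 0.0
```

Call:
arm_command(series=[85,0,0,0,0,0,-0.98,85,0,0,0,0,0,-0.98,85,0,0,0,0,0,-0.98,85,0,0,0,0,0,-0.98,85,0,0,0,0,0,-0.98,85,0,0,0,0,0,-0.98,85,0,0,0,0,0,-0.98,85,0,0,0,0,0,-0.65,85,0,0,0,0,0,0])

```text
time_s: 13.5
position: [0.5645, -0.0121, 0.2252]
tool_rot: [[-0.965, 0.264, 0.0], [0.264, 0.965, -0.0], [-0.0, -0.0, -1.0]]
force: [0.2, 0.1, 0.9]
opening: 0.0849
grip_force: 0.0
```

```bash
python3 go.py 0.566 -0.011 0.053 74.7
```

```text
t 13.5 p [ 0.5645 -0.0121  0.2252] shift now [-0.04  0.05  5.74] after turn [-0.04  0.05  5.74] turn z 0.0 tilt xy [-0.          0.00333333] q [-0.14  0.26  1.54 -0.    1.34 -1.45] open 84.9 grip 0.0 F [0.2 0.1 0.9]
```

Call:
arm_command(series=[85,-0.04,0.05,0.8,0,0,0,85,0,0,0.9,0,0,0,85,0,0,0.9,0,0,0,85,0,0,0.9,0,0,0,85,0,0,0.9,0,0,0,85,0,0,0.7,0,0,0,85,0,0,0.4,0,0,0,85,0,0,0.2,0,0,0,85,0,0,0,0,0,0])

```text
time_s: 14.4
position: [0.5661, -0.011, 0.0538]
tool_rot: [[-0.964, 0.264, -0.001], [0.264, 0.964, -0.0], [0.001, -0.0, -1.0]]
force: [0.1, -0.2, 0.2]
opening: 0.0849
grip_force: 0.0
```

```bash
python3 go.py 0.566 -0.011 0.053 74.7
```

```text
t 14.4 p [ 0.5661 -0.011   0.0538] shift now [0.   0.   0.03] after turn [0.   0.   0.03] turn z -0.0 tilt xy [-0.00166667 -0.005     ] q [-0.14  0.42  1.78 -0.    0.95 -1.45] open 84.9 grip 0.0 F [ 0.1 -0.2  0.2]
```

Call:
arm_command(series=[30,0,0,0,0,0,0,30,0,0,0,0,0,0,30,0,0,0,0,0,0,30,0,0,0,0,0,0,30,0,0,0,0,0,0,30,0,0,0,0,0,0,30,0,0,0,0,0,0,30,0,0,0,0,0,0])

```text
time_s: 15.2
position: [0.5668, -0.0113, 0.0551]
tool_rot: [[-0.965, 0.264, 0.002], [0.264, 0.965, -0.001], [-0.002, -0.0, -1.0]]
force: [-0.3, -0.7, 6.3]
opening: 0.0409
grip_force: 60.3
```

Call:
arm_command(series=[30,0,0,-0.2,0,0,0,30,0,0,-0.5,0,0,0,30,0,0,-0.8,0,0,0,30,0,0,-0.8,0,0,0,30,0,0,-0.8,0,0,0,30,0,0,-0.8,0,0,0.5,30,0,0,-0.7,0,0,0.9,30,0,0,-0.4,0,0,0.9,30,0,0,0,0,0,0.9,30,0,0,0,0,0,0.9])

```text
time_s: 16.2
position: [0.5661, -0.0109, 0.2045]
tool_rot: [[-0.765, 0.644, 0.001], [0.644, 0.765, 0.0], [-0.0, 0.0, -1.0]]
force: [-0.0, -0.2, -1.4]
opening: 0.0407
grip_force: 60.5
```

Call:
arm_command(series=[30,0,0,0,0,0,0.9,30,0,0,0,0,0,0.9,30,0,0,0,0,0,0.9,30,0,0,0,0,0,0.9,30,0,0,0,0,0,0.9,30,0,0,0,0,0,0.9,30,0,0,0,0,0,0.9,30,0,0,0,0,0,0.9,30,0,0,0,0,0,0.9,30,0,0,0,0,0,0.9])

```text
time_s: 17.2
position: [0.5657, -0.0108, 0.2037]
tool_rot: [[0.072, 0.997, -0.001], [0.997, -0.072, 0.0], [0.0, -0.001, -1.0]]
force: [-0.9, 0.4, -0.6]
opening: 0.0405
grip_force: 60.5
```

```bash
python3 go.py 0.469 0.3036 0.056 -5.5
```

```text
t 17.2 p [ 0.5657 -0.0108  0.2037] shift now [10.22 -3.96  4.93] after turn [10.12 -4.21  4.93] turn z 0.23 tilt xy [-0.00833333 -0.00166667] q [-0.14  0.28  1.57  0.    1.29 -0.07] open 40.5 grip 60.5 F [-0.9  0.4 -0.6]
```

Call:
arm_command(series=[30,0,0,0,0,0,0.23,30,0.4,-0.17,0,0,0,0,30,0.7,-0.29,0,0,0,0,30,0.9,-0.38,0,0,0,0,30,0.9,-0.38,0,0,0,0,30,0.9,-0.38,0,0,0,0,30,0.9,-0.38,0,0,0,0,30,0.9,-0.38,0,0,0,0,30,0.9,-0.38,0,0,0,0,30,0.9,-0.38,0,0,0,0])

```text
time_s: 18.2
position: [0.4919, 0.2205, 0.204]
tool_rot: [[0.09, 0.996, -0.001], [0.996, -0.09, 0.0], [0.0, -0.001, -1.0]]
force: [0.2, 0.0, -1.7]
opening: 0.0405
grip_force: 60.5
```

Call:
arm_command(series=[30,0.9,-0.38,0,0,0,0,30,0.9,-0.38,0,0,0,0,30,0.6,-0.22,0,0,0,0,30,0.3,-0.1,0,0,0,0,30,0,0,0,0,0,0,30,0,0,0.4,0,0,0,30,0,0,0.8,0,0,0,30,0,0,0.8,0,0,0,30,0,0,0.8,0,0,0,30,0,0,0.8,0,0,0])

```text
time_s: 19.2
position: [0.4684, 0.3007, 0.0943]
tool_rot: [[0.093, 0.996, -0.001], [0.996, -0.093, -0.001], [-0.001, -0.001, -1.0]]
force: [-0.2, 0.1, -1.3]
opening: 0.0407
grip_force: 60.5
```

Call:
arm_command(series=[30,0,0,0.5,0,0,0,30,0,0,0.3,0,0,0,30,0,0,0.1,0,0,0,30,0,0,0.1,0,0,0,30,0,0,0,0,0,0])

```text
time_s: 19.7
position: [0.4689, 0.3022, 0.0662]
tool_rot: [[0.092, 0.996, 0.001], [0.996, -0.092, 0.0], [0.0, 0.001, -1.0]]
force: [-0.1, 0.2, -0.8]
opening: 0.0408
grip_force: 60.6
```

```bash
python3 go.py 0.469 0.3036 0.0545 -5.5
```

```text
t 19.7 p [0.4689 0.3022 0.0662] shift now [ 0.05 -0.    0.39] after turn [ 0.05 -0.    0.39] turn z 0.04 tilt xy [ 0.00666667 -0.00166667] q [ 0.45  0.39  1.78 -0.    0.97  0.54] open 40.8 grip 60.6 F [-0.1  0.2 -0.8]
```

Call:
arm_command(series=[30,0,0,0.15,0,0,0,30,0,0,0.1,0,0,0,30,0,0,0.08,0,0,0,30,0,0,0.05,0,0,0,30,0,0,0.03,0,0,0,30,0,0,0,0,0,0])

```text
time_s: 20.3
position: [0.4684, 0.3024, 0.055]
tool_rot: [[0.092, 0.996, 0.0], [0.996, -0.092, 0.0], [0.0, 0.0, -1.0]]
force: [-2.9, 0.1, 8.3]
opening: 0.0408
grip_force: 61.5
```

Call:
arm_command(series=[50,0,0,0,0,0,0,70,0,0,0,0,0,0,85,0,0,0,0,0,0,85,0,0,0,0,0,0,85,0,0,-0.4,0,0,0,85,0,0,-0.9,0,0,0,85,0,0,-1,0,0,0.4,85,0,0,-1,0,0,0.4,85,0,0,-1,0,0,0.4,85,0,0,-0.7,0,0,0.45])

```text
time_s: 21.3
position: [0.4692, 0.3026, 0.2069]
tool_rot: [[0.263, 0.965, 0.003], [0.965, -0.263, 0.002], [0.002, 0.003, -1.0]]
force: [0.5, 0.8, -0.9]
opening: 0.0854
grip_force: 0.0
```

```bash
python3 go.py 0.632 0.0294 0.055 -15.3
```

```text
t 21.3 p [0.4692 0.3026 0.2069] shift now [-7.37  7.62  5.07] after turn [-7.36  7.62  5.07] turn z 0.0 tilt xy [ 0.02666667 -0.02333333] q [ 0.45  0.26  1.58 -0.    1.29  0.71] open 85.4 grip 0.0 F [ 0.5  0.8 -0.9]
```

Call:
arm_command(series=[85,-0.74,0.76,0,0,0,0,85,-0.74,0.76,0,0,0,0,85,-0.74,0.76,0,0,0,0,85,-0.74,0.76,0,0,0,0,85,-0.74,0.76,0,0,0,0,85,-0.74,0.76,0,0,0,0,85,-0.74,0.76,0,0,0,0,85,-0.74,0.76,0,0,0,0,85,-0.74,0.77,0,0,0,0,85,-0.7,0.77,0,0,0,0])

```text
time_s: 22.3
position: [0.6319, 0.028, 0.2046]
tool_rot: [[0.262, 0.965, 0.001], [0.965, -0.262, -0.0], [0.0, 0.001, -1.0]]
force: [0.7, 0.4, -0.1]
opening: 0.0851
grip_force: 0.0
```

Call:
arm_command(series=[85,0,0,0,0,0,0,85,0,0,0,0,0,0])

```text
time_s: 22.5
position: [0.6314, 0.0289, 0.204]
tool_rot: [[0.263, 0.965, -0.0], [0.965, -0.263, 0.001], [0.0, -0.0, -1.0]]
force: [-0.1, -0.2, 0.2]
opening: 0.0849
grip_force: 0.0
```

```bash
python3 go.py 0.632 0.0294 0.055 -15.3
```

```text
t 22.5 p [0.6314 0.0289 0.204 ] shift now [0.02 0.02 4.97] after turn [0.02 0.02 4.97] turn z 0.01 tilt xy [-0.00333333 -0.00333333] q [-0.06  0.38  1.42  0.    1.34  0.2 ] open 84.9 grip 0.0 F [-0.1 -0.2  0.2]
```

Call:
arm_command(series=[85,0.02,0.02,0.6,0,0,0,85,0,0,0.9,0,0,0,85,0,0,0.9,0,0,0,85,0,0,0.9,0,0,0,85,0,0,0.8,0,0,0,85,0,0,0.5,0,0,0,85,0,0,0.3,0,0,0,85,0,0,0.1,0,0,0,85,0,0,0,0,0,0])

```text
time_s: 23.4
position: [0.6321, 0.0303, 0.0541]
tool_rot: [[0.261, 0.965, 0.0], [0.965, -0.261, 0.0], [0.0, 0.0, -1.0]]
force: [0.6, -0.4, 0.3]
opening: 0.0851
grip_force: 0.0
```

Call:
arm_command(series=[30,0,0,0,0,0,0,30,0,0,0,0,0,0,30,0,0,0,0,0,0,30,0,0,0,0,0,0,30,0,0,0,0,0,0,30,0,0,0,0,0,0,30,0,0,0,0,0,0,30,0,0,0,0,0,0])

```text
time_s: 24.2
position: [0.6329, 0.0296, 0.0547]
tool_rot: [[0.262, 0.965, 0.002], [0.965, -0.262, -0.0], [0.0, 0.002, -1.0]]
force: [-0.6, -0.1, 5.8]
opening: 0.0407
grip_force: 60.6
```

Call:
arm_command(series=[30,0,0,-0.2,0,0,0,30,0,0,-0.5,0,0,0,30,0,0,-0.8,0,0,-0.3,30,0,0,-0.8,0,0,-0.3,30,0,0,-0.8,0,0,-0.3,30,0,0,-0.8,0,0,-0.3,30,0,0,-0.7,0,0,-0.3,30,0,0,-0.4,0,0,-0.13,30,0,0,0,0,0,0])

```text
time_s: 25.1
position: [0.6328, 0.0297, 0.2052]
tool_rot: [[0.094, 0.996, 0.003], [0.996, -0.094, -0.0], [0.0, 0.003, -1.0]]
force: [-0.3, 0.6, -2.0]
opening: 0.0407
grip_force: 60.6
```

```bash
python3 go.py 0.4622 0.234 0.057 -5.5
```

```text
t 25.1 p [0.6328 0.0297 0.2052] shift now [ 6.24 -6.32  4.92] after turn [ 6.23 -6.33  4.92] turn z 0.02 tilt xy [ 0.02833333 -0.        ] q [-0.06  0.38  1.42 -0.    1.34  0.03] open 40.7 grip 60.6 F [-0.3  0.6 -2. ]
```

Call:
arm_command(series=[30,0.3,-0.3,0,0,0,0,30,0.6,-0.6,0,0,0,0,30,0.8,-0.81,0,0,0,0,30,0.8,-0.81,0,0,0,0,30,0.8,-0.81,0,0,0,0,30,0.8,-0.81,0,0,0,0,30,0.8,-0.81,0,0,0,0,30,0.8,-0.81,0,0,0,0,30,0.4,-0.4,0,0,0,0,30,0.14,-0.16,0,0,0,0])

```text
time_s: 26.1
position: [0.4577, 0.2352, 0.2022]
tool_rot: [[0.092, 0.996, -0.004], [0.996, -0.092, -0.001], [-0.001, -0.004, -1.0]]
force: [0.1, 0.6, -1.5]
opening: 0.0406
grip_force: 60.8
```

Call:
arm_command(series=[30,0,0,0,0,0,0,30,0,0,0.4,0,0,0,30,0,0,0.8,0,0,0,30,0,0,0.8,0,0,0,30,0,0,0.8,0,0,0,30,0,0,0.8,0,0,0,30,0,0,0.5,0,0,0,30,0,0,0.3,0,0,0,30,0,0,0.1,0,0,0,30,0,0,0.1,0,0,0])

```text
time_s: 27.1
position: [0.4616, 0.2336, 0.0655]
tool_rot: [[0.095, 0.996, 0.001], [0.996, -0.095, -0.0], [0.0, 0.001, -1.0]]
force: [0.5, -0.1, -1.1]
opening: 0.0409
grip_force: 60.8
```

Call:
arm_command(series=[30,0,0,0.1,0,0,0,30,0,0,0.1,0,0,0,30,0,0,0,0,0,0])

```text
time_s: 27.4
position: [0.4609, 0.2339, 0.0597]
tool_rot: [[0.094, 0.996, 0.0], [0.996, -0.094, -0.0], [-0.0, 0.0, -1.0]]
force: [-0.4, 0.0, -1.1]
opening: 0.0405
grip_force: 60.8
```

```bash
python3 go.py 0.4622 0.234 0.054 -5.5
```

```text
t 27.4 p [0.4609 0.2339 0.0597] shift now [0.01 0.04 0.19] after turn [0.01 0.04 0.19] turn z 0.02 tilt xy [0.00166667 0.        ] q [ 0.34  0.35  1.88 -0.    0.92  0.43] open 40.5 grip 60.8 F [-0.4  0.  -1.1]
```

Call:
arm_command(series=[30,0,0,0.08,0,0,0,30,0,0,0.06,0,0,0,30,0,0,0.03,0,0,0,30,0,0,0,0,0,0])

```text
time_s: 27.8
position: [0.4609, 0.234, 0.0547]
tool_rot: [[0.094, 0.996, 0.0], [0.996, -0.094, -0.0], [-0.0, 0.0, -1.0]]
force: [-0.3, -0.7, 1.0]
opening: 0.0408
grip_force: 60.9
```

Call:
arm_command(series=[50,0,0,0,0,0,0,70,0,0,0,0,0,0,85,0,0,0,0,0,0,85,0,0,0,0,0,0,85,0,0,-0.4,0,0,0,85,0,0,-0.9,0,0,0,85,0,0,-1,0,0,0,85,0,0,-1,0,0,0,85,0,0,-1,0,0,0,85,0,0,-0.7,0,0,0])

```text
time_s: 28.8
position: [0.4616, 0.2342, 0.2078]
tool_rot: [[0.094, 0.996, 0.004], [0.996, -0.094, 0.001], [0.001, 0.003, -1.0]]
force: [-0.2, -0.9, -0.2]
opening: 0.0849
grip_force: 0.0
```

```bash
python3 go.py 0.6153 -0.0218 0.014 -15.3
python3 - <<'E'
from h import *
im,d=env.capture("top");C=cloud("top",d);h=cv2.cvtColor(im,cv2.COLOR_RGB2HSV)
cv2.imwrite("pics/t2.png",cv2.resize(im[130:300,70:350],None,fx=2.5,fy=2.5)[:,:,::-1])
m=(cv2.inRange(h,(50,90,60),(75,255,255))>0)&(C[...,2]>.03)&(C[...,1]<.08)&(C[...,1]>-.15);X=C[m];X=X[X[:,2]>.04];print(cv2.minEnclosingCircle(X[:,:2].astype(np.float32)),np.median(X[:,2]))
E
```

```text
t 28.8 p [0.4616 0.2342 0.2078] shift now [-8.02  5.88  6.47] after turn [-6.89  7.17  6.47] turn z 1.65 tilt xy [ 0.03333333 -0.015     ] q [ 0.34  0.2   1.67 -0.    1.27  0.43] open 84.9 grip 0.0 F [-0.2 -0.9 -0.2]
((0.547324001789093, -0.004867681302130222), 0.09229016304016113) 0.04698475207069208
```

View pics/t2.png

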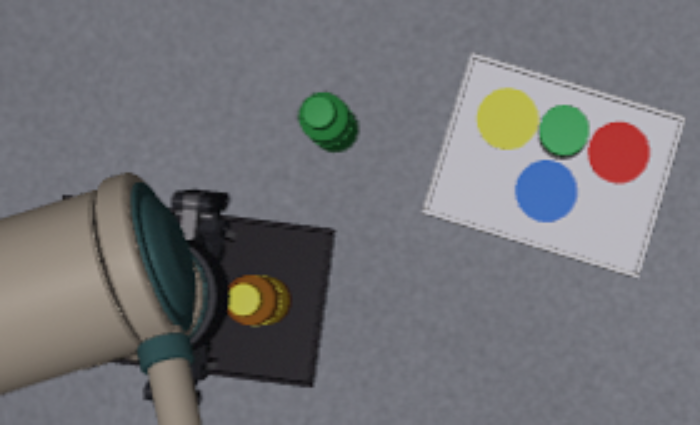

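Top view: the amber bottle stands in the black tray, all three spots are bare and the jar (green, crop pixel (564,130)) is still in place. Next, the jar.

Call:
arm_command(series=[85,-0.8,0.59,0,0,0,0,85,-0.8,0.59,0,0,0,0,85,-0.8,0.59,0,0,0,0,85,-0.8,0.59,0,0,0,0,85,-0.8,0.59,0,0,0,0,85,-0.8,0.59,0,0,0,0,85,-0.8,0.59,0,0,0,0,85,-0.8,0.59,0,0,0,0,85,-0.8,0.59,0,0,0,0,85,-0.8,0.57,0,0,0,0])

```text
time_s: 29.85
position: [0.6144, -0.0227, 0.2049]
tool_rot: [[0.094, 0.996, 0.0], [0.996, -0.094, -0.0], [-0.0, 0.0, -1.0]]
force: [0.5, 0.3, -0.5]
opening: 0.0851
grip_force: 0.0
```

Call:
arm_command(series=[85,0,0,0,0,0,0,85,0,0,0,0,0,0])

```text
time_s: 30.05
position: [0.6138, -0.0219, 0.2044]
tool_rot: [[0.095, 0.995, -0.001], [0.995, -0.095, 0.001], [0.0, -0.001, -1.0]]
force: [-0.4, -0.4, -0.7]
opening: 0.085
grip_force: 0.0
```

```bash
python3 go.py 0.6153 -0.0218 0.014 -5.5
cat > placed.py <<'E'
from h import *
im,d=env.capture("top");C=cloud("top",d);h=cv2.cvtColor(im,cv2.COLOR_RGB2HSV)
col={"blue":((100,90,40),(125,255,255)),"yellow":((20,120,60),(34,255,255)),"red":((0,150,60),(8,255,255)),"green":((50,90,60),(75,255,255))}
for k,(lo,hi) in col.items():
    m=cv2.inRange(h,lo,hi)
    if k=="red": m|=cv2.inRange(h,(172,150,60),(179,255,255))
    for nm,z0,z1 in(("top",.035,.2),("spot",-.01,.013)):
        q=((m>0)&(C[...,2]>z0)&(C[...,2]<z1)&(C[...,1]>-.3)&(C[...,0]<.72)).astype(np.uint8);n,l,st,ce=cv2.connectedComponentsWithStats(q)
        for i in range(1,n):
            if st[i,4]<50: continue
            X=C[l==i];X=X[X[:,2]>np.percentile(X[:,2],90)-.006] if nm=="top" else plane("top",np.argwhere(l==i)[:,::-1],.004)
            (x,y),r=cv2.minEnclosingCircle(X[:,:2].astype(np.float32));print(k,nm,round(x,4),round(y,4),"r",round(r,4),"mean",X.mean(0).round(4))
E
python3 placed.py
```

```text
t 30.05 p [ 0.6138 -0.0219  0.2044] shift now [0.01 0.05 6.35] after turn [0.01 0.05 6.35] turn z 0.01 tilt xy [-0.00833333 -0.005     ] q [-0.15  0.35  1.46  0.    1.33 -0.05] open 85.0 grip 0.0 F [-0.4 -0.4 -0.7]
blue top 0.4682 0.3045 r 0.0186 mean [0.4681 0.3043 0.1148]
blue top 0.4672 0.2989 r 0.0203 mean [0.4672 0.2885 0.0568]
blue spot 0.5664 -0.0083 r 0.0276 mean [ 0.5622 -0.0037  0.004 ]
yellow top 0.4626 0.2268 r 0.0197 mean [0.4635 0.2183 0.0764]
yellow top 0.4615 0.234 r 0.0143 mean [0.4623 0.2338 0.1169]
yellow spot 0.6302 0.0268 r 0.0272 mean [0.6296 0.0234 0.004 ]
red top 0.6446 -0.1865 r 0.018 mean [ 0.6451 -0.1862  0.1316]
red top 0.4764 0.3725 r 0.0179 mean [0.4766 0.372  0.1359]
red spot 0.6032 -0.0721 r 0.0269 mean [ 0.6031 -0.0722  0.004 ]
green top 0.6163 0.1801 r 0.0134 mean [0.6159 0.1804 0.1128]
```

All three stand in the black tray (x' ≈ 0, y' ≈ −70/0/+70 mm). Next I descend on the jar.

Call:
arm_command(series=[85,0.01,0.05,0.6,0,0,0,85,0,0,1,0,0,0,85,0,0,1,0,0,0,85,0,0,1,0,0,0,85,0,0,1,0,0,0,85,0,0,0.8,0,0,0,85,0,0,0.5,0,0,0,85,0,0,0.3,0,0,0,85,0,0,0.1,0,0,0,85,0,0,0.05,0,0,0])

```text
time_s: 31.1
position: [0.6158, -0.021, 0.0145]
tool_rot: [[0.093, 0.996, 0.001], [0.996, -0.093, -0.0], [-0.0, 0.001, -1.0]]
force: [-1.0, 0.1, -0.1]
opening: 0.0852
grip_force: 0.0
```

Call:
arm_command(series=[80,0,0,0,0,0,0,30,0,0,0,0,0,0,30,0,0,0,0,0,0,30,0,0,0,0,0,0,30,0,0,0,0,0,0,30,0,0,0,0,0,0,30,0,0,0,0,0,0,30,0,0,0,0,0,0])

```text
time_s: 31.9
position: [0.6161, -0.0216, 0.015]
tool_rot: [[0.094, 0.996, 0.001], [0.996, -0.094, -0.0], [-0.0, 0.001, -1.0]]
force: [-0.8, 0.8, 6.2]
opening: 0.0428
grip_force: 61.2
```

Call:
arm_command(series=[30,0,0,-0.2,0,0,0,30,0,0,-0.5,0,0,0,30,0,0,-0.8,0,0,0,30,0,0,-0.8,0,0,0,30,0,0,-0.5,0,0,0,30,0,0,-0.2,0,0,0,30,0,0,0,0,0,0])

```text
time_s: 32.6
position: [0.6157, -0.0214, 0.1046]
tool_rot: [[0.094, 0.996, 0.001], [0.996, -0.094, -0.0], [-0.0, 0.001, -1.0]]
force: [0.4, -1.1, -1.3]
opening: 0.0432
grip_force: 61.0
```

```bash
python3 go.py 0.5181 -0.2367 0.02 -5.5
```

```text
t 32.6 p [ 0.6157 -0.0214  0.1046] shift now [-7.45 -2.57  2.82] after turn [-7.45 -2.56  2.82] turn z 0.02 tilt xy [0.01       0.00166667] q [-0.15  0.43  1.6  -0.    1.11 -0.05] open 43.2 grip 61.0 F [ 0.4 -1.1 -1.3]
```

Call:
arm_command(series=[30,-0.4,-0.14,0,0,0,0,30,-0.7,-0.24,0,0,0,0,30,-0.9,-0.31,0,0,0,0,30,-0.9,-0.31,0,0,0,0,30,-0.9,-0.31,0,0,0,0,30,-0.9,-0.31,0,0,0,0,30,-0.9,-0.31,0,0,0,0,30,-0.9,-0.31,0,0,0,0,30,-0.6,-0.2,0,0,0,0,30,-0.35,-0.13,0,0,0,0])

```text
time_s: 33.6
position: [0.5157, -0.2383, 0.1028]
tool_rot: [[0.096, 0.995, -0.003], [0.995, -0.096, 0.001], [0.0, -0.003, -1.0]]
force: [0.4, -0.1, -0.8]
opening: 0.0426
grip_force: 61.0
```

Call:
arm_command(series=[30,0,0,0,0,0,0,30,0,0,0.4,0,0,0,30,0,0,0.7,0,0,0,30,0,0,0.7,0,0,0,30,0,0,0.5,0,0,0,30,0,0,0.3,0,0,0,30,0,0,0,0,0,0,30,0,0,0,0,0,0])

```text
time_s: 34.4
position: [0.5182, -0.2363, 0.0261]
tool_rot: [[0.093, 0.996, 0.0], [0.996, -0.093, -0.0], [-0.0, 0.0, -1.0]]
force: [-0.3, 0.5, -0.5]
opening: 0.0428
grip_force: 61.0
```

```bash
python3 go.py 0.5181 -0.2367 0.017 -5.5
python3 - <<'E'
from h import *
im,d=env.capture("side");cv2.imwrite("pics/s2.png",cv2.resize(im[100:220,270:430],None,fx=4,fy=4)[:,:,::-1])
E
```

```text
t 34.4 p [ 0.5182 -0.2363  0.0261] shift now [-0.01 -0.    0.3 ] after turn [-0.01 -0.    0.3 ] turn z 0.03 tilt xy [0.00166667 0.        ] q [-0.55  0.45  1.8   0.    0.89 -0.46] open 42.8 grip 61.0 F [-0.3  0.5 -0.5]
```

View pics/s2.png

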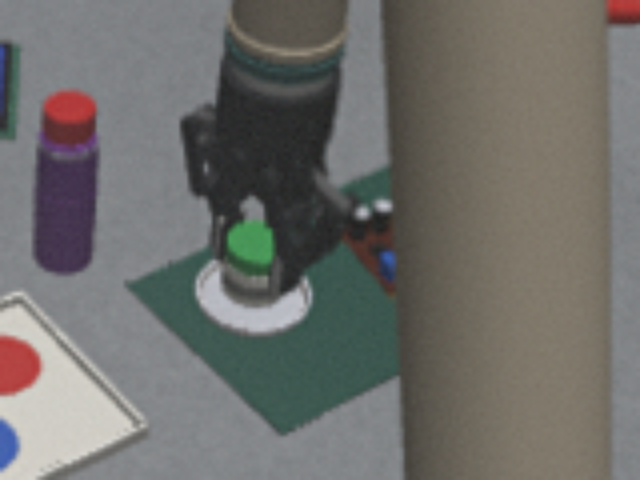

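The jar (crop (252,262)) hangs upright over the dish (centre about (254,292)), and the board stands clear. I lower it gently.

Call:
arm_command(series=[30,0,0,0.1,0,0,0,30,0,0,0.08,0,0,0,30,0,0,0.07,0,0,0,30,0,0,0.05,0,0,0,30,0,0,0.02,0,0,0,30,0,0,0,0,0,0])

```text
time_s: 35.05
position: [0.5177, -0.2368, 0.017]
tool_rot: [[0.094, 0.996, 0.0], [0.996, -0.094, -0.0], [-0.0, 0.0, -1.0]]
force: [-1.6, 0.1, 2.1]
opening: 0.0426
grip_force: 61.5
```

Call:
arm_command(series=[50,0,0,0,0,0,0,60,0,0,0,0,0,0,70,0,0,0,0,0,0,70,0,0,0,0,0,0,70,0,0,-0.4,0,0,0,85,0,0,-0.9,0,0,0,85,0,0,-1,0,0,0,85,0,0,-1,0,0,0,85,0,0,-1,0,0,0,85,0,0,-1,0,0,0])

```text
time_s: 36.05
position: [0.5177, -0.2366, 0.1778]
tool_rot: [[0.094, 0.996, 0.001], [0.996, -0.094, -0.001], [-0.001, 0.001, -1.0]]
force: [1.1, -0.8, -0.2]
opening: 0.0849
grip_force: 0.0
```

Call:
arm_command(series=[85,0,0,-0.8,0,0,0,85,0,0,-0.2,0,0,0])

```text
time_s: 36.25
position: [0.5193, -0.2375, 0.2095]
tool_rot: [[0.094, 0.996, 0.006], [0.996, -0.094, -0.004], [-0.003, 0.006, -1.0]]
force: [0.0, -0.0, -0.7]
opening: 0.0851
grip_force: 0.0
```

```bash
python3 go.py 0.4616 0.2338 0.055 -5.5;python3 - <<'E'
from h import *
im,d=env.capture("side");C=cloud("side",d);h=cv2.cvtColor(im,cv2.COLOR_RGB2HSV);cv2.imwrite("pics/s3.png",cv2.resize(im[100:240,250:450],None,fx=3,fy=3)[:,:,::-1])
X=C[cv2.inRange(h,(45,90,50),(80,255,255))>0];X=X[(X[:,2]>.03)&(X[:,1]<-.18)&(X[:,1]>-.3)&(X[:,0]>.47)];X=X[X[:,2]>np.percentile(X[:,2],95)-.006]
print(len(X),cv2.minEnclosingCircle(X[:,:2].astype(np.float32)),np.median(X[:,2]))
E
```

```text
t 36.25 p [ 0.5193 -0.2375  0.2095] shift now [15.48 -3.42  5.08] after turn [15.47 -3.45  5.08] turn z 0.02 tilt xy [0.06 0.03] q [-0.55  0.28  1.56 -0.    1.3  -0.46] open 85.1 grip 0.0 F [ 0.  -0.  -0.7]
144 ((0.5172210335731506, -0.2388329952955246), 0.024535512551665306) 0.048745781757466466
```

View pics/s3.png

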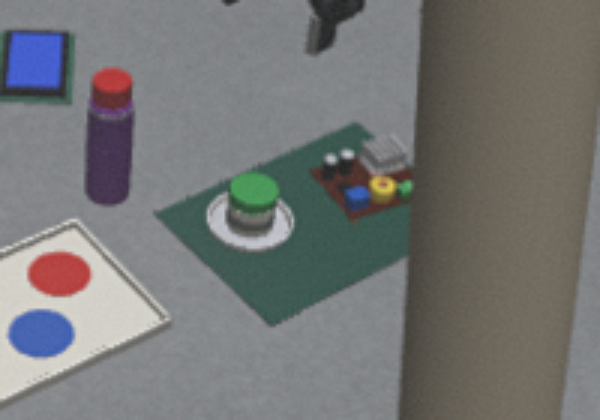

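The jar stands flat in the dish (crop (252,203)), and the board is undisturbed. Next I return the amber bottle.

Call:
arm_command(series=[85,0.91,-0.2,0,0,0,0,85,0.91,-0.2,0,0,0,0,85,0.91,-0.2,0,0,0,0,85,0.91,-0.2,0,0,0,0,85,0.91,-0.2,0,0,0,0,85,0.91,-0.2,0,0,0,0,85,0.91,-0.2,0,0,0,0,85,0.91,-0.2,0,0,0,0,85,0.91,-0.2,0,0,0,0,85,0.91,-0.2,0,0,0,0])

```text
time_s: 37.3
position: [0.4824, 0.0419, 0.2041]
tool_rot: [[0.094, 0.996, -0.003], [0.996, -0.094, 0.0], [-0.0, -0.003, -1.0]]
force: [-0.1, 0.3, 0.0]
opening: 0.0849
grip_force: 0.0
```

Call:
arm_command(series=[85,0.91,-0.2,0,0,0,0,85,0.91,-0.2,0,0,0,0,85,0.91,-0.2,0,0,0,0,85,0.91,-0.2,0,0,0,0,85,0.91,-0.2,0,0,0,0,85,0.91,-0.2,0,0,0,0,85,0.91,-0.2,0,0,0,0,85,0,0,0,0,0,0,85,0,0,0,0,0,0])

```text
time_s: 38.2
position: [0.4589, 0.2349, 0.2042]
tool_rot: [[0.092, 0.996, -0.002], [0.996, -0.092, -0.002], [-0.002, -0.002, -1.0]]
force: [-0.3, -0.2, -0.1]
opening: 0.0853
grip_force: 0.0
```

```bash
python3 go.py 0.4616 0.2338 0.055 -5.5
```

```text
t 38.2 p [0.4589 0.2349 0.2042] shift now [-0.02  0.1   4.97] after turn [-0.02  0.1   4.97] turn z 0.03 tilt xy [-0.02166667  0.01666667] q [ 0.34  0.21  1.67 -0.    1.27  0.43] open 85.3 grip 0.0 F [-0.3 -0.2 -0.1]
```

Call:
arm_command(series=[85,0,0.05,0.6,0,0,0,85,0,0,0.9,0,0,0,85,0,0,0.9,0,0,0,85,0,0,0.9,0,0,0,85,0,0,0.8,0,0,0,85,0,0,0.5,0,0,0,85,0,0,0.3,0,0,0,85,0,0,0.07,0,0,0,85,0,0,0,0,0,0])

```text
time_s: 39.1
position: [0.4616, 0.2343, 0.0564]
tool_rot: [[0.095, 0.996, 0.0], [0.996, -0.095, -0.0], [-0.0, 0.0, -1.0]]
force: [0.9, -0.0, 0.2]
opening: 0.0851
grip_force: 0.0
```

Call:
arm_command(series=[30,0,0,0,0,0,0,30,0,0,0,0,0,0,30,0,0,0,0,0,0,30,0,0,0,0,0,0,30,0,0,0,0,0,0,30,0,0,0,0,0,0,30,0,0,0,0,0,0,30,0,0,0,0,0,0])

```text
time_s: 39.9
position: [0.462, 0.2351, 0.0573]
tool_rot: [[0.094, 0.996, 0.002], [0.996, -0.094, 0.001], [0.001, 0.002, -1.0]]
force: [0.0, -1.4, 6.1]
opening: 0.0403
grip_force: 60.9
```

Call:
arm_command(series=[30,0,0,-0.2,0,0,0,30,0,0,-0.5,0,0,0,30,0,0,-0.8,0,0,0.3,30,0,0,-0.8,0,0,0.3,30,0,0,-0.8,0,0,0.3,30,0,0,-0.6,0,0,0.3,30,0,0,-0.3,0,0,0.3,30,0,0,0,0,0,0.13,30,0,0,0,0,0,0])

```text
time_s: 40.8
position: [0.4608, 0.2347, 0.176]
tool_rot: [[0.261, 0.965, -0.001], [0.965, -0.261, -0.0], [-0.001, -0.001, -1.0]]
force: [-0.5, -1.0, -2.1]
opening: 0.0408
grip_force: 60.7
```

```bash
python3 go.py 0.6305 0.028 0.056 -15.3
```

```text
t 40.8 p [0.4608 0.2347 0.176 ] shift now [-5.17  7.26  4.  ] after turn [-5.15  7.28  4.  ] turn z 0.03 tilt xy [-0.00666667  0.005     ] q [ 0.34  0.23  1.72 -0.    1.2   0.6 ] open 40.8 grip 60.7 F [-0.5 -1.  -2.1]
```

Call:
arm_command(series=[30,-0.2,0.3,0,0,0,0,30,-0.4,0.6,0,0,0,0,30,-0.6,0.84,0,0,0,0,30,-0.6,0.84,0,0,0,0,30,-0.6,0.84,0,0,0,0,30,-0.6,0.84,0,0,0,0,30,-0.6,0.84,0,0,0,0,30,-0.6,0.84,0,0,0,0,30,-0.6,0.84,0,0,0,0,30,-0.37,0.48,0,0,0,0])

```text
time_s: 41.8
position: [0.6322, 0.0253, 0.175]
tool_rot: [[0.263, 0.965, -0.001], [0.965, -0.263, -0.001], [-0.001, -0.001, -1.0]]
force: [0.3, 0.3, -1.9]
opening: 0.0403
grip_force: 60.7
```

Call:
arm_command(series=[30,0,0,0,0,0,0,30,0,0,0.4,0,0,0,30,0,0,0.8,0,0,0,30,0,0,0.8,0,0,0,30,0,0,0.8,0,0,0,30,0,0,0.5,0,0,0,30,0,0,0.3,0,0,0,30,0,0,0.1,0,0,0,30,0,0,0,0,0,0])

```text
time_s: 42.7
position: [0.6305, 0.0288, 0.0652]
tool_rot: [[0.261, 0.965, -0.001], [0.965, -0.261, 0.0], [-0.0, -0.001, -1.0]]
force: [0.1, -0.2, -0.9]
opening: 0.0404
grip_force: 60.8
```

```bash
python3 go.py 0.6305 0.028 0.0565 -15.3
```

```text
t 42.7 p [0.6305 0.0288 0.0652] shift now [-0.02  0.01  0.29] after turn [-0.02  0.01  0.29] turn z 0.03 tilt xy [-0.005  0.   ] q [-0.06  0.49  1.61  0.    1.04  0.2 ] open 40.4 grip 60.8 F [ 0.1 -0.2 -0.9]
```

Call:
arm_command(series=[30,0,0,0.1,0,0,0,30,0,0,0.08,0,0,0,30,0,0,0.06,0,0,0,30,0,0,0.04,0,0,0,30,0,0,0.02,0,0,0,30,0,0,0,0,0,0])

```text
time_s: 43.3
position: [0.6311, 0.028, 0.0574]
tool_rot: [[0.262, 0.965, 0.001], [0.965, -0.262, -0.0], [0.0, 0.001, -1.0]]
force: [-2.3, -0.1, 4.9]
opening: 0.0407
grip_force: 61.4
```

Contact, so I release, lift and head for the blue bottle.

Call:
arm_command(series=[50,0,0,0,0,0,0,70,0,0,0,0,0,0,85,0,0,0,0,0,0,85,0,0,0,0,0,0,85,0,0,-0.4,0,0,0,85,0,0,-0.9,0,0,0,85,0,0,-1,0,0,-0.4,85,0,0,-1,0,0,-0.4,85,0,0,-1,0,0,-0.4,85,0,0,-0.6,0,0,-0.4])

```text
time_s: 44.3
position: [0.6321, 0.0281, 0.2073]
tool_rot: [[0.095, 0.995, 0.005], [0.995, -0.095, -0.0], [0.0, 0.005, -1.0]]
force: [0.1, -0.0, 0.1]
opening: 0.085
grip_force: 0.0
```

```bash
python3 go.py 0.4684 0.303 0.054 -5.5
```

```text
t 44.3 p [0.6321 0.0281 0.2073] shift now [ 8.6  -6.33  5.08] after turn [ 8.6  -6.34  5.08] turn z 0.01 tilt xy [ 0.04833333 -0.        ] q [-0.07  0.37  1.42 -0.    1.34  0.03] open 85.0 grip 0.0 F [ 0.1 -0.   0.1]
```

Call:
arm_command(series=[85,0.86,-0.63,0,0,0,0,85,0.86,-0.63,0,0,0,0,85,0.86,-0.63,0,0,0,0,85,0.86,-0.63,0,0,0,0,85,0.86,-0.63,0,0,0,0,85,0.86,-0.63,0,0,0,0,85,0.86,-0.63,0,0,0,0,85,0.86,-0.63,0,0,0,0,85,0.86,-0.63,0,0,0,0,85,0.86,-0.63,0,0,0,0])

```text
time_s: 45.3
position: [0.4672, 0.3044, 0.2044]
tool_rot: [[0.097, 0.995, 0.001], [0.995, -0.097, 0.001], [0.001, 0.001, -1.0]]
force: [-1.5, 0.4, 0.7]
opening: 0.0852
grip_force: 0.0
```

Call:
arm_command(series=[85,0,0,0,0,0,0,85,0,0,0,0,0,0])

```text
time_s: 45.5
position: [0.4677, 0.3037, 0.2041]
tool_rot: [[0.095, 0.995, 0.001], [0.995, -0.095, -0.0], [-0.0, 0.001, -1.0]]
force: [1.0, 0.5, 0.8]
opening: 0.0851
grip_force: 0.0
```

```bash
python3 go.py 0.4684 0.303 0.055 -5.5
```

```text
t 45.5 p [0.4677 0.3037 0.2041] shift now [-0.02  0.02  4.97] after turn [-0.02  0.02  4.97] turn z 0.01 tilt xy [0.01166667 0.        ] q [ 0.45  0.27  1.59 -0.    1.29  0.55] open 85.1 grip 0.0 F [1.  0.5 0.8]
```

Call:
arm_command(series=[85,-0.02,0.02,0.6,0,0,0,85,0,0,0.9,0,0,0,85,0,0,0.9,0,0,0,85,0,0,0.9,0,0,0,85,0,0,0.8,0,0,0,85,0,0,0.5,0,0,0,85,0,0,0.3,0,0,0,85,0,0,0.07,0,0,0,85,0,0,0,0,0,0])

```text
time_s: 46.4
position: [0.4691, 0.3023, 0.0546]
tool_rot: [[0.098, 0.995, 0.001], [0.995, -0.098, 0.0], [0.0, 0.001, -1.0]]
force: [0.1, 0.6, -0.1]
opening: 0.0849
grip_force: 0.0
```

Call:
arm_command(series=[30,0,0,0,0,0,0,30,0,0,0,0,0,0,30,0,0,0,0,0,0,30,0,0,0,0,0,0,30,0,0,0,0,0,0,30,0,0,0,0,0,0,30,0,0,0,0,0,0,30,0,0,0,0,0,0])

```text
time_s: 47.2
position: [0.4686, 0.3028, 0.0551]
tool_rot: [[0.097, 0.995, 0.001], [0.995, -0.097, 0.0], [0.001, 0.001, -1.0]]
force: [-1.6, -0.5, 6.2]
opening: 0.0404
grip_force: 60.2
```

Call:
arm_command(series=[30,0,0,-0.2,0,0,0,30,0,0,-0.5,0,0,0,30,0,0,-0.8,0,0,0.3,30,0,0,-0.8,0,0,0.3,30,0,0,-0.8,0,0,0.3,30,0,0,-0.6,0,0,0.3,30,0,0,-0.3,0,0,0.3,30,0,0,0,0,0,0.13,30,0,0,0,0,0,0])

```text
time_s: 48.1
position: [0.4681, 0.3024, 0.1739]
tool_rot: [[0.264, 0.964, -0.001], [0.964, -0.264, -0.0], [-0.001, -0.0, -1.0]]
force: [-0.2, -0.8, -2.1]
opening: 0.0398
grip_force: 60.5
```

```bash
python3 go.py 0.5664 -0.0085 0.056 -15.3
```

```text
t 48.1 p [0.4681 0.3024 0.1739] shift now [-9.13  5.9   3.93] after turn [-9.13  5.9   3.93] turn z -0.01 tilt xy [-0.00333333  0.005     ] q [ 0.45  0.29  1.64 -0.    1.22  0.72] open 39.8 grip 60.5 F [-0.2 -0.8 -2.1]
```

Call:
arm_command(series=[30,-0.4,0.26,0,0,0,0,30,-0.7,0.45,0,0,0,0,30,-0.85,0.55,0,0,0,0,30,-0.85,0.55,0,0,0,0,30,-0.85,0.55,0,0,0,0,30,-0.85,0.55,0,0,0,0,30,-0.85,0.55,0,0,0,0,30,-0.85,0.55,0,0,0,0,30,-0.85,0.55,0,0,0,0,30,-0.85,0.55,0,0,0,0])

```text
time_s: 49.1
position: [0.553, 0.0311, 0.1732]
tool_rot: [[0.265, 0.964, -0.002], [0.964, -0.265, -0.001], [-0.001, -0.002, -1.0]]
force: [-0.2, 0.0, -1.2]
opening: 0.0406
grip_force: 60.5
```

Call:
arm_command(series=[30,-0.7,0.45,0,0,0,0,30,-0.4,0.26,0,0,0,0,30,-0.13,0.08,0,0,0,0,30,0,0,0,0,0,0,30,0,0,0.4,0,0,0,30,0,0,0.8,0,0,0,30,0,0,0.8,0,0,0,30,0,0,0.8,0,0,0,30,0,0,0.5,0,0,0,30,0,0,0.2,0,0,0])

```text
time_s: 50.1
position: [0.5644, -0.0069, 0.0669]
tool_rot: [[0.263, 0.965, -0.005], [0.965, -0.263, 0.001], [-0.0, -0.005, -1.0]]
force: [-0.1, 0.2, -0.5]
opening: 0.0405
grip_force: 60.6
```

Call:
arm_command(series=[30,0,0,0.1,0,0,0,30,0,0,0,0,0,0])

```text
time_s: 50.3
position: [0.5666, -0.0079, 0.0663]
tool_rot: [[0.264, 0.965, 0.0], [0.965, -0.264, -0.0], [-0.0, 0.0, -1.0]]
force: [0.1, -0.1, -1.8]
opening: 0.0407
grip_force: 60.6
```

```bash
python3 go.py 0.5664 -0.0085 0.055 -15.3
```

```text
t 50.3 p [ 0.5666 -0.0079  0.0663] shift now [-0.02 -0.    0.38] after turn [-0.02 -0.    0.38] turn z 0.0 tilt xy [0.00166667 0.        ] q [-0.14  0.4   1.76 -0.    0.98  0.13] open 40.7 grip 60.6 F [ 0.1 -0.1 -1.8]
```

Call:
arm_command(series=[30,0,0,0.15,0,0,0,30,0,0,0.1,0,0,0,30,0,0,0.06,0,0,0,30,0,0,0.04,0,0,0,30,0,0,0.03,0,0,0,30,0,0,0,0,0,0])

```text
time_s: 50.9
position: [0.5666, -0.0085, 0.0552]
tool_rot: [[0.265, 0.964, 0.0], [0.964, -0.265, -0.0], [-0.0, 0.0, -1.0]]
force: [-1.7, 0.4, 0.7]
opening: 0.0408
grip_force: 60.8
```

Call:
arm_command(series=[50,0,0,0,0,0,0,70,0,0,0,0,0,0,85,0,0,0,0,0,0,85,0,0,0,0,0,0,85,0,0,-0.4,0,0,0,85,0,0,-0.9,0,0,0,85,0,0,-1,0,0,-0.4,85,0,0,-1,0,0,-0.4,85,0,0,-1,0,0,-0.4,85,0,0,-0.9,0,0,-0.4])

```text
time_s: 51.9
position: [0.5668, -0.0084, 0.2136]
tool_rot: [[0.098, 0.995, 0.002], [0.995, -0.098, -0.0], [-0.0, 0.002, -1.0]]
force: [0.6, -0.6, -0.7]
opening: 0.0851
grip_force: 0.0
```

```bash
python3 go.py 0.4762 0.3732 0.075 -5.5
```

```text
t 51.9 p [ 0.5668 -0.0084  0.2136] shift now [12.36 -4.27  4.61] after turn [12.37 -4.23  4.61] turn z -0.02 tilt xy [0.02       0.00166667] q [-0.14  0.27  1.55 -0.    1.31 -0.04] open 85.1 grip 0.0 F [ 0.6 -0.6 -0.7]
```

Call:
arm_command(series=[85,0.9,-0.31,0,0,0,0,85,0.9,-0.31,0,0,0,0,85,0.9,-0.31,0,0,0,0,85,0.9,-0.31,0,0,0,0,85,0.9,-0.31,0,0,0,0,85,0.9,-0.31,0,0,0,0,85,0.9,-0.31,0,0,0,0,85,0.9,-0.31,0,0,0,0,85,0.9,-0.31,0,0,0,0,85,0.9,-0.31,0,0,0,0])

```text
time_s: 52.9
position: [0.5007, 0.2707, 0.2119]
tool_rot: [[0.1, 0.995, 0.001], [0.995, -0.1, 0.0], [0.0, 0.001, -1.0]]
force: [0.5, -0.3, 0.4]
opening: 0.0848
grip_force: 0.0
```

Call:
arm_command(series=[85,0.9,-0.31,0,0,0,0,85,0.9,-0.31,0,0,0,0,85,0.9,-0.31,0,0,0,0,85,0.66,-0.22,0,0,0,0,85,0,0,0,0,0,0,85,0,0,0,0,0,0])

```text
time_s: 53.5
position: [0.4767, 0.3733, 0.2114]
tool_rot: [[0.099, 0.995, 0.001], [0.995, -0.099, -0.001], [-0.001, 0.001, -1.0]]
force: [0.9, -0.8, 0.3]
opening: 0.085
grip_force: 0.0
```

```bash
python3 go.py 0.4762 0.3732 0.075 -5.5; python3 placed.py | grep -v green
```

```text
t 53.5 p [0.4767 0.3733 0.2114] shift now [-0.   -0.02  4.55] after turn [-0.   -0.02  4.55] turn z -0.03 tilt xy [0.00666667 0.005     ] q [ 0.55  0.33  1.47 -0.    1.34  0.65] open 85.0 grip 0.0 F [ 0.9 -0.8  0.3]
blue top 0.5658 -0.0068 r 0.0182 mean [ 0.5657 -0.0069  0.1149]
blue spot 0.5663 -0.0085 r 0.0275 mean [ 0.5553 -0.0105  0.004 ]
yellow top 0.6307 0.0272 r 0.0132 mean [0.6308 0.0268 0.117 ]
yellow top 0.6268 0.0266 r 0.0197 mean [0.6236 0.0133 0.0891]
yellow spot 0.6303 0.0282 r 0.0269 mean [0.6185 0.0301 0.004 ]
red top 0.6455 -0.1858 r 0.0177 mean [ 0.6452 -0.1861  0.1317]
red top 0.4768 0.3717 r 0.018 mean [0.4765 0.3718 0.1359]
red spot 0.6032 -0.0721 r 0.0269 mean [ 0.6032 -0.0721  0.004 ]
```

Blue and yellow are within about 2 mm of their spots. Next, the red can.

Call:
arm_command(series=[85,0,0,0.6,0,0,0,85,0,0,0.9,0,0,0,85,0,0,0.9,0,0,0,85,0,0,0.8,0,0,0,85,0,0,0.6,0,0,0,85,0,0,0.4,0,0,0,85,0,0,0.25,0,0,0,85,0,0,0.1,0,0,0,85,0,0,0,0,0,0])

```text
time_s: 54.45
position: [0.4772, 0.3732, 0.0746]
tool_rot: [[0.1, 0.995, 0.0], [0.995, -0.1, 0.0], [0.0, 0.0, -1.0]]
force: [0.9, -1.1, -0.2]
opening: 0.0851
grip_force: 0.0
```

Call:
arm_command(series=[30,0,0,0,0,0,0,30,0,0,0,0,0,0,30,0,0,0,0,0,0,30,0,0,0,0,0,0,30,0,0,0,0,0,0,30,0,0,0,0,0,0,30,0,0,0,0,0,0,30,0,0,0,0,0,0])

```text
time_s: 55.25
position: [0.477, 0.3736, 0.0753]
tool_rot: [[0.1, 0.995, 0.001], [0.995, -0.1, 0.001], [0.001, 0.001, -1.0]]
force: [-1.1, 0.2, 6.7]
opening: 0.0408
grip_force: 60.5
```

Call:
arm_command(series=[30,0,0,-0.2,0,0,0,30,0,0,-0.5,0,0,0,30,0,0,-0.8,0,0,0.3,30,0,0,-0.8,0,0,0.3,30,0,0,-0.8,0,0,0.3,30,0,0,-0.8,0,0,0.3,30,0,0,-0.7,0,0,0.3,30,0,0,-0.3,0,0,0.13,30,0,0,0,0,0,0])

```text
time_s: 56.15
position: [0.4774, 0.3736, 0.2224]
tool_rot: [[0.267, 0.964, 0.002], [0.964, -0.267, 0.001], [0.002, 0.002, -1.0]]
force: [0.0, -0.5, -1.5]
opening: 0.0406
grip_force: 60.6
```

```bash
python3 go.py 0.6028 -0.0718 0.076 -15.3
```

```text
t 56.15 p [0.4774 0.3736 0.2224] shift now [-13.2    7.99   4.87] after turn [-13.23   7.94   4.87] turn z -0.04 tilt xy [ 0.01833333 -0.01666667] q [ 0.55  0.33  1.45 -0.    1.36  0.82] open 40.6 grip 60.6 F [ 0.  -0.5 -1.5]
```

Call:
arm_command(series=[30,-0.4,0.24,0,0,0,0,30,-0.7,0.42,0,0,0,0,30,-0.9,0.55,0,0,0,0,30,-0.9,0.54,0,0,0,0,30,-0.9,0.55,0,0,0,0,30,-0.9,0.54,0,0,0,0,30,-0.9,0.55,0,0,0,0,30,-0.9,0.54,0,0,0,0,30,-0.9,0.55,0,0,0,0,30,-0.9,0.54,0,0,0,0])

```text
time_s: 57.15
position: [0.5543, 0.0907, 0.2195]
tool_rot: [[0.268, 0.963, -0.004], [0.963, -0.268, -0.001], [-0.002, -0.003, -1.0]]
force: [0.3, -0.7, -1.8]
opening: 0.0403
grip_force: 60.6
```

Call:
arm_command(series=[30,-0.9,0.55,0,0,0,0,30,-0.9,0.54,0,0,0,0,30,-0.9,0.55,0,0,0,0,30,-0.9,0.54,0,0,0,0,30,-0.7,0.42,0,0,0,0,30,-0.4,0.24,0,0,0,0,30,-0.2,0.12,0,0,0,0,30,0,0,0,0,0,0,30,0,0,0,0,0,0])

```text
time_s: 58.05
position: [0.601, -0.0714, 0.221]
tool_rot: [[0.267, 0.964, -0.001], [0.964, -0.267, 0.001], [0.001, -0.001, -1.0]]
force: [0.3, -0.2, -0.9]
opening: 0.0404
grip_force: 60.6
```

```bash
python3 go.py 0.6028 -0.0718 0.075 -15.3
```

```text
t 58.05 p [ 0.601  -0.0714  0.221 ] shift now [0.   0.07 4.87] after turn [0.   0.07 4.87] turn z -0.03 tilt xy [-0.01166667 -0.005     ] q [-0.23  0.33  1.45  0.    1.36  0.04] open 40.4 grip 60.6 F [ 0.3 -0.2 -0.9]
```

Call:
arm_command(series=[30,0,0.04,0.4,0,0,0,30,0,0,0.8,0,0,0,30,0,0,0.8,0,0,0,30,0,0,0.8,0,0,0,30,0,0,0.8,0,0,0,30,0,0,0.5,0,0,0,30,0,0,0.3,0,0,0,30,0,0,0.1,0,0,0,30,0,0,0,0,0,0,30,0,0,0,0,0,0])

```text
time_s: 59.05
position: [0.6034, -0.0726, 0.0872]
tool_rot: [[0.267, 0.964, 0.002], [0.964, -0.267, -0.0], [0.0, 0.002, -1.0]]
force: [-0.5, 0.0, -0.7]
opening: 0.0402
grip_force: 60.7
```

```bash
python3 go.py 0.6028 -0.0718 0.075 -15.3
```

```text
t 59.05 p [ 0.6034 -0.0726  0.0872] shift now [ 0.02 -0.03  0.41] after turn [ 0.02 -0.03  0.41] turn z -0.04 tilt xy [ 0.01833333 -0.        ] q [-0.23  0.43  1.64 -0.    1.06  0.04] open 40.2 grip 60.7 F [-0.5  0.  -0.7]
```

Call:
arm_command(series=[30,0,0,0.16,0,0,0,30,0,0,0.1,0,0,0,30,0,0,0.07,0,0,0,30,0,0,0.04,0,0,0,30,0,0,0.03,0,0,0,30,0,0,0,0,0,0])

```text
time_s: 59.65
position: [0.6025, -0.0727, 0.0753]
tool_rot: [[0.268, 0.964, 0.0], [0.964, -0.268, -0.0], [-0.0, 0.0, -1.0]]
force: [-1.9, 1.4, 4.0]
opening: 0.0404
grip_force: 61.2
```

Contact, so I release, lift well clear and check.

Call:
arm_command(series=[50,0,0,0,0,0,0,70,0,0,0,0,0,0,85,0,0,0,0,0,0,85,0,0,0,0,0,0,85,0,0,-0.4,0,0,0,85,0,0,-0.9,0,0,0,85,0,0,-1,0,0,0,85,0,0,-1,0,0,0,85,0,0,-1,0,0,0,85,0,0,-0.7,0,0,0])

```text
time_s: 60.65
position: [0.6035, -0.0728, 0.2279]
tool_rot: [[0.268, 0.964, 0.004], [0.964, -0.268, -0.001], [0.0, 0.004, -1.0]]
force: [0.7, -0.7, 0.4]
opening: 0.0848
grip_force: 0.0
```

Call:
arm_command(series=[85,-0.8,-0.8,0,0,0,0,85,-0.8,-0.8,0,0,0,0,85,-0.8,-0.8,0,0,0,0,85,-0.8,-0.8,0,0,0,0,85,-0.8,-0.8,0,0,0,0,85,0,-0.8,0,0,0,0,85,0,-0.6,0,0,0,0,85,0,0,0,0,0,0,85,0,0,0,0,0,0])

```text
time_s: 61.55
position: [0.4152, -0.1452, 0.2253]
tool_rot: [[0.268, 0.963, 0.002], [0.963, -0.268, -0.001], [-0.001, 0.003, -1.0]]
force: [-0.6, -0.5, -0.0]
opening: 0.0851
grip_force: 0.0
```

```bash
python3 placed.py
python3 - <<'E'
from h import *
im,d=env.capture("side");im2,_=env.capture("top")
o=np.hstack([cv2.resize(im[100:260,170:420],(400,256)),cv2.resize(im2[130:310,220:490],(400,256))]);cv2.imwrite("pics/f.png",o[:,:,::-1])
s=env.read_state();print(s["time_s"],s["position"],np.abs(s["qvel"]).max())
E
```

```text
blue top 0.5658 -0.0068 r 0.0181 mean [ 0.5655 -0.0067  0.1151]
blue spot 0.5663 -0.0085 r 0.0275 mean [ 0.5552 -0.0103  0.004 ]
yellow top 0.6309 0.0271 r 0.0131 mean [0.631  0.0272 0.117 ]
yellow top 0.6244 0.0108 r 0.01 mean [0.6251 0.009  0.091 ]
yellow spot 0.6303 0.0282 r 0.0269 mean [0.6183 0.0299 0.004 ]
red top 0.6455 -0.1857 r 0.0178 mean [ 0.6452 -0.1862  0.1317]
red top 0.6011 -0.0725 r 0.0173 mean [ 0.601  -0.0724  0.1357]
red spot 0.6027 -0.0713 r 0.0265 mean [ 0.5926 -0.0634  0.004 ]
green top 0.6159 0.1808 r 0.0131 mean [0.6159 0.1805 0.1129]
green top 0.5185 -0.2367 r 0.022 mean [ 0.5185 -0.2362  0.0487]
61.7 [ 0.41560392 -0.14523859  0.22469483] 0.005880191283846513
```

View pics/f.png

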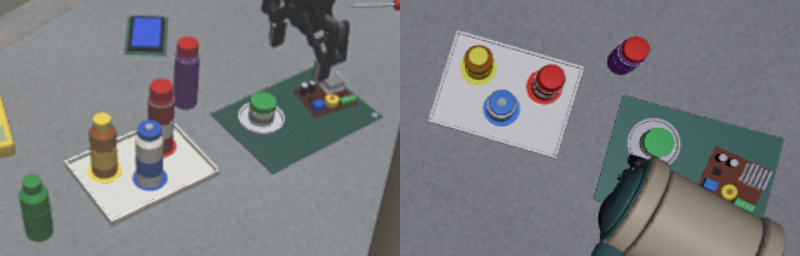

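The left half of the picture (side view) and the right half (top view) show all three containers upright on their own colours (right half: (479,60), (549,80), (502,105)). The jar is in the dish at (658,142), the board is untouched and the gripper is clear.

```bash
python3 -c "
from bench import env
print(env.close_job())"
```

```text
the job is handed in; nothing more can be done
None
```

I handed the job in at about 62 s: by the last camera check both bottles and the can stood upright within about 2 mm of their spot centres, the jar was flat in the dish within about 1 mm of its centre, and the board looked undisturbed; `close_job()` returned no verdict.

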